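Lay tested LED drivers on their sloped inspection rests

TASK

Sort the two tested LED drivers: first lay the green-tagged one lengthwise on the narrow sloping rail of the green rest, then the red-tagged one on the red rest's rail, each flat and centred, tag up, and before letting go push it down the slope against the end stop with a definite push of about 10 N, so that it stays fully home. Set them down gently, do not shift the rails' tilt, and leave the yellow-tagged driver and everything else where it is.

Things in the scene. Friction and masses are not known exactly. Their poses are not given: they have to be found in the camera images.
- green_driver: LED driver, an aluminium box 110 long (its x) x 50 wide (y) x 32 mm high, about 0.35 kg, two black terminal strips and a green tag 50 x 36 mm on its top. Origin: centre of its underside, z up. Lies flat on the bench at the start, any of three spots. Passed: goes on the green rest.
- red_driver: LED driver, an aluminium box 110 long (its x) x 50 wide (y) x 32 mm high, about 0.35 kg, two black terminal strips and a red tag 50 x 36 mm on its top. Origin: centre of its underside, z up. Lies flat on the bench at the start, any of three spots. Rejected: goes on the red rest.
- yellow_driver: LED driver, an aluminium box 110 long (its x) x 50 wide (y) x 32 mm high, about 0.35 kg, two black terminal strips and a yellow tag 50 x 36 mm on its top. Origin: centre of its underside, z up. Lies flat on the bench at the start, any of three spots. Not tested yet: to be left alone.
- pass_rest: The green rest: green base plate 190 x 80 x 12 mm fixed to the bench. Origin: its underside, straight below the rail's pivot; x points uphill. On a 24 mm post, pivot at 85 mm height, sits a rail with a pale grey top, 127 long, only 32 wide, 10 mm thick, tilted 26 to 37 degrees (differs each time, held by friction).
- reject_rest: The red rest: red base plate 190 x 80 x 12 mm fixed to the bench. Origin: its underside, straight below the rail's pivot; x points uphill. On a 24 mm post, pivot at 85 mm height, sits a rail with a pale grey top, 127 long, only 32 wide, 10 mm thick, tilted 26 to 37 degrees (differs each time, held by friction).
- pass_lamp (a point): Underside centre of the lamp fixed over the upper half of the green rest's rail: a box 50 (x) x 60 x 22 mm, 234 mm above the bench, on an arm to a 14 mm mast 78 mm behind it (+x). It leaves no room for a gripper coming straight down on the rail.
- reject_lamp (a point): Underside centre of the lamp fixed over the upper half of the red rest's rail: a box 50 (x) x 60 x 22 mm, 234 mm above the bench, on an arm to a 14 mm mast 78 mm behind it (+x). It leaves no room for a gripper coming straight down on the rail.
- pass_stop (a point): The end stop at the low end of the green rest's rail, green, 32 mm wide, standing 14 mm above the rail's top. Origin: middle of its inner face at the rail's top surface; x points up the slope along the rail's middle (rail top: x = 0 to 115 mm), y across, z square out of the surface. Pivot at x = 55, z = -12 mm. A driver fully home has its origin at x = 55, y = 0, z = 0 mm.
- reject_stop (a point): The end stop at the low end of the red rest's rail, red, 32 mm wide, standing 14 mm above the rail's top. Origin: middle of its inner face at the rail's top surface; x points up the slope along the rail's middle (rail top: x = 0 to 115 mm), y across, z square out of the surface. Pivot at x = 55, z = -12 mm. A driver fully home has its origin at x = 55, y = 0, z = 0 mm.
- jar: White round jar, 72 mm across, 85 mm high, between the rests. Bystander. Origin: centre of its underside.
- glue: White glue bottle with a blue label and red cap, 40 mm across, 110 mm high. Bystander. Origin: centre of its underside.
- screwdriver: Screwdriver with a red handle, 200 mm long, lying along its x at the right. Bystander. Origin: middle of its underside.
- nutdriver: Small screwdriver with a yellow handle, 150 mm long, lying along its x at the left. Bystander. Origin: middle of its underside.
- caliper: Digital caliper, 200 mm long, 14 mm high, lying along its x beyond the rests. Bystander. Origin: middle of its beam's underside.
Things that resemble listed ones, but are neither listed nor needed, are in the scene too. What is shaped like the green_driver but pink, purple or turquoise is not meant.

How it is judged:
On the way, in this order (a step that is already met when the one before it is completed fails the run):
1. the green driver, lying along the green rest's rail, is pressed against its end stop with more than 5 N (contact force between green_driver and pass_deck_c1 above 5 N and y of green_driver in the frame of pass_stop between -0.008 and 0.008 m and angle between the x axis of green_driver and the x axis of pass_stop, either way round below 0.15 rad), for 0.15 s.
2. the red driver, lying along the red rest's rail, is pressed against its end stop with more than 5 N (contact force between red_driver and reject_deck_c1 above 5 N and y of red_driver in the frame of reject_stop between -0.008 and 0.008 m and angle between the x axis of red_driver and the x axis of reject_stop, either way round below 0.15 rad), for 0.15 s.
At the end, for the whole second after the job is handed in: The green driver lies on the green rest's rail and the red driver on the red rest's rail, tag up, at rest: end within 4 mm of the end stop, within 8 mm of the rail's middle line, turned less than 0.1 rad from the rail, flat on it within 0.08 rad and 4 mm. Either end may point up the slope (x of green_driver in the frame of pass_stop between 0.051 and 0.059 m and y of green_driver in the frame of pass_stop between -0.008 and 0.008 m and z of green_driver in the frame of pass_stop between -0.004 and 0.004 m and angle between the x axis of green_driver and the x axis of pass_stop, either way round below 0.1 rad and angle between the z axis of green_driver and the z axis of pass_stop, either way round below 0.08 rad and linear speed of each of green_driver, red_driver below 0.02 m/s and x of red_driver in the frame of reject_stop between 0.051 and 0.059 m and y of red_driver in the frame of reject_stop between -0.008 and 0.008 m and z of red_driver in the frame of reject_stop between -0.004 and 0.004 m and angle between the x axis of red_driver and the x axis of reject_stop, either way round below 0.1 rad and angle between the z axis of red_driver and the z axis of reject_stop, either way round below 0.08 rad); the robot touches nothing.
It fails at once if a driver is dropped: out of the fingers it moves faster than 0.3 m/s, as after a fall of 5 mm ((contact force between the fingers and green_driver below 0.1 N and linear speed of green_driver above 0.3 m/s) or (contact force between the fingers and red_driver below 0.1 N and linear speed of red_driver above 0.3 m/s)).
It fails at once if a driver meets a rest with more than 120 N (set down or knocked hard) (contact force between any of green_driver, red_driver and pass_rest above 120 N or contact force between any of green_driver, red_driver and reject_rest above 120 N).
It fails at once if a rail's tilt is shifted (its stop moves more than 6 mm) (distance of any of pass_stop, reject_stop from where it was at the start of the episode above 0.006 m).
It fails at once if the yellow-tagged driver or another bystander is moved more than 20 mm (distance of any of yellow_driver, jar, glue, screwdriver, nutdriver, caliper from where it was at the start of the episode above 0.02 m).
It also fails if it takes over 70 s, if anything falls off the work surface, if the arm or the gripper's body presses on something with over 40 N, if the wrist force passes 120 N, or if a joint passes its speed limit or range.

ROBOT

A 7-joint arm with a two-finger parallel gripper is mounted at the origin on the work surface. World frame = base frame: x ahead of the robot, y to its left, z up, the work surface at z = 0. Lengths are in m, angles in rad, forces in N, time in s.
With the tool pointing down it reaches from about 0.425 to 0.925 m from the base axis. Payload 6.8 kg.
Tool frame: the origin (TCP) lies at the very end of the fingers, on their centre line; the grasp point (between the pads) lies 19 mm behind it (grip_point_offset is the distance from the TCP to the grasp point, in m); z points along the fingers, y is the line along which they close (so a half turn about z gives the same grasp; the last joint's range is limited). The gripper opens to 85 mm and grips with 20 to 120 N. Pads are 22 mm wide; open, the fingers measure 114 mm over their backs; the gripper's body (76 mm by 85 mm) begins 54 mm behind the grasp point. The pads swing forward as they close: fully open they stand 13 mm farther back than shut.
Start: joints at [1.192, 0.477, 0.022, 1.555, -0.011, 1.109, -0.083], TCP at [0.181, -0.65, 0.231] pointing down, gripper open.
Joint ranges: [-2.96, 2.96], [-0.34, 2.1], [-1.41, 1.46], [0.24, 2.44], [-1.37, 4.51], [0.17, 1.92], [-2.96, 2.96]. Speed limits (rad/s): [2.39, 2.39, 3.14, 3.14, 3.14, 3.14, 3.14].

INTERFACE

Orientations are given as a unit quaternion [w, x, y, z].
In Python, from station import * gives the robot as it stands.
- The arm moves only by the tool carry_out, never from a script. Its argument "rows" is text: rows parted by semicolons, each of 4 numbers parted by spaces: the shift along the world's x, y, z in mm, then the turn about the world's z in degrees. In form: dx dy dz yaw; .... A call has 1 to 10 rows; each row shifts and turns the commanded pose from where the row before left it; what a row does not reach is not made up. A row lasts 1/8 s, in which the tool goes at most 62.5 mm and 10.7 degrees, less where a joint would pass 70% of its speed; a pose out of reach is approached as far as the arm can. A call is refused whole if a number of a shift passes 62.5 or a number of a turn 10.7, either way. A call with a gripper value outside its range is refused whole. "claw" is the finger opening in mm, from 0 to 85.4, set as the call begins (left out, the last holds). The fingers move at their own pace and stop on an object; "force" is the grip in N (left out, the last holds). Time passes only in rows, so rows that do not move let the fingers close. It gives the time, the measured TCP pose, the force, the opening and the grip force at its end, in the units of the state.
- get_obs(): the state, without advancing time (a new reading comes with each control period).
- read_camera(name): name is "scene" or "top" or "wrist"; returns a dict with "img" (480x640x3 uint8, blue, green, red), "fov_y" (degrees; the focal length in pixels is half the picture's height over the tangent of half this angle, whatever the lens; pixels are square), "cx", "cy" (the principal point, pixels), "distortion" ([k1, k2, p1, p2, k3] as OpenCV has them; the pictures are not rectified), "world_to_cam" (4x4, takes a point from world to camera coordinates). Camera axes: x right, y up, looking along -z (the intrinsics and any distortion apply to the point x, -y, -z); pixel columns grow to the right and rows downward; lengths in m; the calibration is good to about 2 mm. A picture is of the moment at which its call begins. There is no depth.
- hand_in(): hands the job in; it is judged then, once.
Trained networks look in the newest picture that a camera, given by its name, has taken for a name from the list of things; names that differ only in an ending like _2 or _b are one class to them, and where a whole thing is asked for, a point or a joint stands for the part that bears it (a point fixed in the world has none). Each returns a list of dicts, best first, with "confidence" (0 to 1); they miss things now and then, are a little off and sometimes report something else, mostly with a low value. They report only what shows in the picture. A call takes as long as a camera call. They do not tell look-alikes from the thing itself.
- recognise(camera, thing): "centre" ([column, row] in pixels, amid what is visible of it).
- outline_of(camera, thing): "pixels" (480x640 bool, what is visible of it) and "centre" ([column, row] in pixels, amid what is visible of it).
- place_of(camera, thing): "centre" ([column, row] in pixels: a listed point, or the origin of a listed thing).
The state is a dict: "t": time; "q": joint angles; "joint_vel": joint speeds; "joint_torque": joint torques, N m; "eef_pos": TCP position; "tool_rot": TCP orientation; "contact_force": force on the tool from outside, world axes, zero at the start; "torque": the same for the moment, N m; "gripper_width": opening from 0.0 (shut) to 1.0 (fully open); "grasp_force": force on a finger pad.
Only numpy, scipy, OpenCV 4.12 (cv2) and the standard library are available. Lean on these libraries where they do the work, as an engineer would, in place of code of your own. Each camera call takes 0.05 s, during which the arm holds its last target. There are 200 camera calls.

## Working session

There is one attempt and no reset: what is moved stays moved. The work goes in short steps, Python scripts to look and compute and a tool call to move; the robot and the scene stay as the last step left them, time stands still between calls to the robot, and variables do not carry over. Pictures are saved under pics/ and viewed, at most 10 in all, crops included, and the job is handed in when it is done.

Besides the shell and the picture viewer there is one more tool, called as name(argument=value, ...), one argument or row to a line, values as JSON. carry_out: Moves the arm, as the interface text tells. Its arguments: {"type":"object","properties":{"rows":{"type":"string"},"claw":{"type":"number"},"force":{"type":"number"}},"required":["rows"]}

```bash
ls; mkdir -p pics
cat > h.py <<'E'
from station import *
import numpy as np, cv2
def shot(n):
    c=read_camera(n); h=c["img"].shape[0]; f=h/2/np.tan(np.radians(c["fov_y"])/2)
    c["K"]=np.array([[f,0,c["cx"]],[0,f,c["cy"]],[0,0,1]]); c["D"]=np.array(c["distortion"],float)
    c["W"]=np.array(c["world_to_cam"]); return c
def ray(c,uv):
    p=cv2.undistortPoints(np.array([[uv]],float),c["K"],c["D"])[0,0]
    R=c["W"][:3,:3]; o=-R.T@c["W"][:3,3]; return o,R.T@np.array([p[0],-p[1],-1.])
def at_z(c,uv,z):
    o,d=ray(c,uv); return o+d*(z-o[2])/d[2]
def proj(c,P):
    P=np.atleast_2d(P); X=P@c["W"][:3,:3].T+c["W"][:3,3]; X=X*[1,-1,-1]
    return cv2.projectPoints(X,np.zeros(3),np.zeros(3),c["K"],c["D"])[0][:,0]
def tri(cs,uvs):
    A=np.zeros((3,3));b=np.zeros(3)
    for c,uv in zip(cs,uvs):
        o,d=ray(c,uv); d/=np.linalg.norm(d); M=np.eye(3)-np.outer(d,d); A+=M;b+=M@o
    return np.linalg.solve(A,b)
E
python3 - <<'E'
from h import *
for n in("scene","top"):
    c=shot(n); cv2.imwrite(f"pics/{n}0.png",c["img"])
    print(n,np.round(-c["W"][:3,:3].T@c["W"][:3,3],3),c["fov_y"])
    for t in "green_driver red_driver yellow_driver pass_rest reject_rest pass_stop reject_stop pass_lamp reject_lamp jar glue".split():
        print(t,[(np.round(r["centre"]).astype(int).tolist(),round(r["confidence"],2)) for r in place_of(n,t)[:4]])
E
```

```text
pics
scene [1.06  0.08  0.982] 57.14882826249984
green_driver [([374, 224], 0.83), ([235, 168], 0.83), ([276, 205], 0.74), ([441, 217], 0.69)]
red_driver [([228, 232], 0.67)]
yellow_driver [([415, 261], 0.61)]
pass_rest [([236, 302], 0.89), ([227, 232], 0.53)]
reject_rest [([402, 321], 0.92)]
pass_stop [([243, 270], 0.55)]
reject_stop [([406, 289], 0.93)]
pass_lamp [([207, 272], 0.87)]
reject_lamp [([420, 292], 0.61)]
jar [([313, 313], 0.6)]
glue [([167, 306], 0.55)]
top [ 0.368 -0.022  1.718] 42.22975789239988
green_driver [([275, 306], 0.71), ([328, 268], 0.66), ([426, 364], 0.63), ([376, 316], 0.62)]
red_driver [([418, 280], 0.58)]
yellow_driver [([233, 276], 0.61)]
pass_rest [([384, 210], 0.81), ([398, 176], 0.5)]
reject_rest [([248, 210], 0.81)]
pass_stop [([386, 223], 0.57), ([248, 227], 0.54)]
reject_stop [([243, 228], 0.91), ([178, 223], 0.31)]
pass_lamp [([401, 178], 0.56)]
reject_lamp [([232, 182], 0.81), ([178, 222], 0.32)]
jar [([322, 210], 0.64)]
glue [([233, 182], 0.61), ([455, 195], 0.52), ([400, 182], 0.35)]
```

View pics/scene0.png

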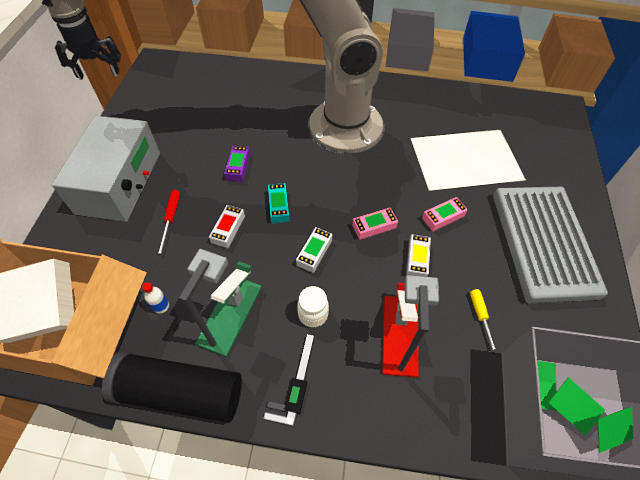

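View pics/top0.png

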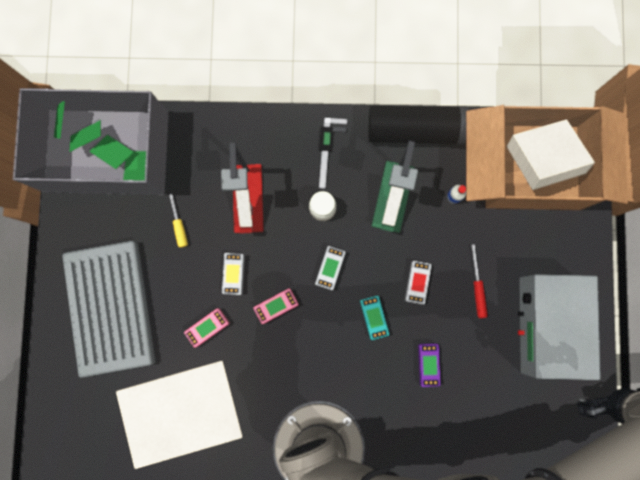

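True green driver: scene (315,249) / top (331,268), with the aluminium body. The green-tagged pink (scene 375,222 and 445,213), turquoise (278,202) and purple (236,160) boxes are look-alikes. Red driver: scene (228,225) / top (418,281). I'll confirm with a crop and take coarse positions.

Run:
```python
from h import *
c=shot("top"); s=shot("scene")
for n,uv in dict(green=(331,268),red=(418,281),yellow=(233,273)).items():
    print(n,np.round(at_z(c,uv,.032),3))
for n,a,b in (("pass",(386,223),(243,270)),("rej",(244,228),(406,289))): print(n,"stop",np.round(tri([c,s],[a,b]),3))
for n,a,b in (("pass",(402,181),(207,272)),("rej",(233,182),(420,292))): print(n,"lamp",np.round(tri([c,s],[a,b]),3))
for n,a in (("passrest",(384,210)),("rejrest",(248,210)),("jar",(322,210)),("glue",(455,195))): print(n,np.round(at_z(c,a,0),3))
o=get_obs();print(o["eef_pos"],o["tool_rot"],o["gripper_width"],o["contact_force"])
w=shot("wrist");print("wristcam",np.round(-w["W"][:3,:3].T@w["W"][:3,3],3),w["fov_y"],np.round(w["W"][:3,:3],2))
im=np.hstack([cv2.resize(s["img"][180:340,180:340],(400,400),interpolation=3),cv2.resize(s["img"][220:380,340:500],(400,400),interpolation=3)])
cv2.imwrite("pics/crop1.png",im)
```

```text
green [ 0.48  -0.023  0.032]
red [ 0.45  -0.259  0.032]
yellow [0.461 0.243 0.032]
pass stop [ 0.601 -0.169  0.076]
rej stop [0.581 0.212 0.059]
pass lamp [ 0.687 -0.197  0.216]
rej lamp [0.671 0.217 0.229]
passrest [ 0.647 -0.168  0.   ]
rejrest [0.639 0.212 0.   ]
jar [0.644 0.005 0.   ]
glue [ 0.694 -0.366  0.   ]
[ 0.18057862 -0.65041267  0.23128661] [-8.80359556e-06  9.90848751e-01  1.34976859e-01  1.56008621e-05] 1.0027611014132896 [-0.62303729  0.21884878  0.33069067]
wristcam [ 0.261 -0.629  0.375] 68.5580536953852 [[ 0.27 -0.96 -0.  ]
 [ 0.91  0.25 -0.32]
 [ 0.31  0.09  0.95]]
```

View pics/crop1.png

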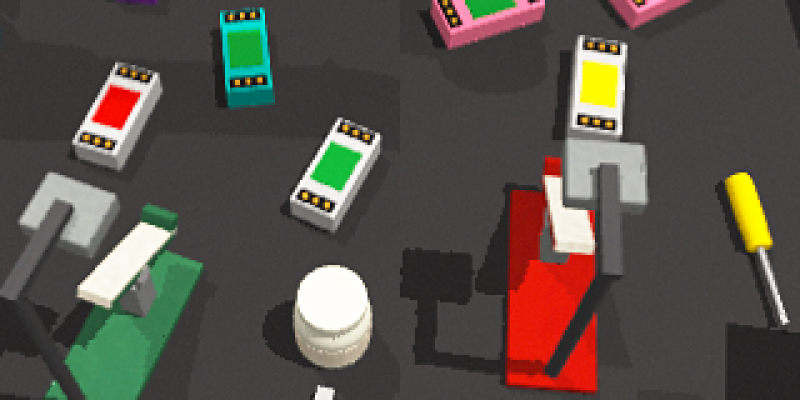

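The crop confirms it: an aluminium body with a green tag (right of the left half), and an aluminium body with a red tag at its left. I'll raise the arm and move to a viewing spot.

carry_out(
  rows="0 0 60 0; 30 60 30 0; 30 62 0 0; 30 62 0 0; 30 62 0 0; 30 62 0 0; 30 62 0 0; 30 62 0 0; 30 62 0 0; 30 62 0 0",
)

```text
t: 2.6
eef_pos: [0.4244, -0.1475, 0.3173]
tool_rot: [0.0, 0.991, 0.135, 0.0]
contact_force: [0.2, 0.4, 1.0]
gripper_width: 1.0
grasp_force: 0.0
```

Run:
```python
from h import *
o=get_obs();print(o["t"],o["q"],o["eef_pos"],o["tool_rot"])
```

```text
2.6 [ 0.57313373  0.04030512 -0.38545596  1.93275341  0.01698225  1.17035121
 -1.11900177] [ 0.42443913 -0.14749683  0.31725646] [4.20248704e-04 9.90871748e-01 1.34806400e-01 4.86194733e-04]
```

carry_out(
  rows="10 10 0 10.6; 15 10 0 10.6; 15 10 0 10.6; 10 10 0 10.6; 10 10 0 10.6; 10 10 0 10.6; 0 10 0 10.6; 0 10 0 10.6; 0 10 0 10.6; 0 10 0 10.6",
)

```text
t: 3.85
eef_pos: [0.4938, -0.049, 0.3169]
tool_rot: [0.0, 0.486, 0.874, -0.0]
contact_force: [0.0, 0.1, -0.2]
gripper_width: 0.997
grasp_force: 0.0
```

carry_out(
  rows="5 10 0 10.5; 5 5 0 10.5; 5 0 0 10.5; 5 0 0 10.5; 0 0 0 10.5; 0 0 0 6; 0 0 0 0",
)

```text
t: 4.72
eef_pos: [0.5139, -0.0345, 0.3169]
tool_rot: [0.0, 0.001, 1.0, -0.0]
contact_force: [0.4, 0.3, 0.5]
gripper_width: 1.001
grasp_force: 0.0
```

Run:
```python
from h import *
o=get_obs();print(o["t"],o["q"],o["eef_pos"],o["tool_rot"])
c=shot("wrist"); cv2.imwrite("pics/w1.png",c["img"]); np.save("w1W.npy",c["W"])
for t in "green_driver red_driver pass_rest reject_rest pass_stop reject_stop pass_lamp reject_lamp".split():
    print(t,[(np.round(r["centre"]).astype(int).tolist(),round(r["confidence"],2)) for r in place_of("wrist",t)[:3]])
```

```text
4.725 [ 0.59351099  0.20937501 -0.74378973  1.78462942  0.15131323  1.2055813
  1.37603432] [ 0.5138515  -0.03446468  0.31689584] [ 6.12487384e-05  5.43404361e-04  9.99999850e-01 -2.42667488e-05]
green_driver [([328, 169], 0.78), ([600, 36], 0.78), ([231, 58], 0.75)]
red_driver [([144, 141], 0.63)]
pass_rest [([217, 289], 0.89)]
reject_rest [([491, 283], 0.93), ([342, 377], 0.39), ([31, 152], 0.28)]
pass_stop [([206, 276], 0.75)]
reject_stop [([516, 262], 0.65)]
pass_lamp [([143, 439], 0.56)]
reject_lamp [([594, 422], 0.86), ([490, 279], 0.6)]
```

View pics/w1.png

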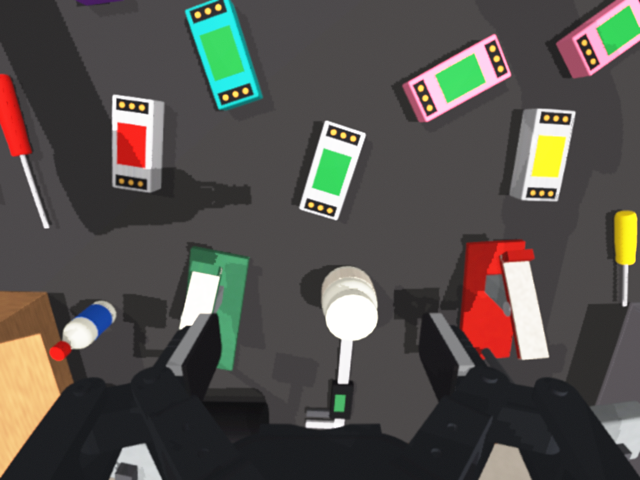

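Wrist view: green driver top at ~(333,170), red at ~(132,142). Green rest rail ~(200,300) with its stop at (206,276); red rail ~(525,305). I'll move over each rest for better views.

carry_out(
  rows="20 -45 0 0; 20 -45 0 0; 20 -40 0 0; 20 -10 0 0; 0 0 0 0",
)

```text
t: 5.8
eef_pos: [0.5945, -0.1753, 0.3161]
tool_rot: [-0.0, 0.001, 1.0, 0.001]
contact_force: [-0.5, -0.1, -0.4]
gripper_width: 1.0
grasp_force: 0.0
```

```bash
cat >> h.py <<'E'
import pickle
def grab(name,cam="wrist"):
    c=shot(cam); cv2.imwrite(f"pics/{name}.png",c["img"]); pickle.dump({k:c[k] for k in("img","K","D","W")},open(name+".pkl","wb")); return c
E
python3 - <<'E'
from h import *
c=grab("wp"); print(get_obs()["eef_pos"])
for t in "pass_rest pass_stop pass_lamp".split():
    print(t,[(np.round(r["centre"]).astype(int).tolist(),round(r["confidence"],2)) for r in place_of("wrist",t)[:3]])
E
```

```text
[ 0.59386409 -0.17400054  0.3163383 ]
pass_rest [([315, 236], 0.9)]
pass_stop [([321, 210], 0.81), ([118, 83], 0.29)]
pass_lamp [([297, 367], 0.66)]
```

carry_out(
  rows="0 55 0 0; 0 55 0 0; 0 55 0 0; 0 55 0 0; 0 55 0 0; 0 55 0 0; 0 50 0 0; 0 0 0 0",
)

```text
t: 7.0
eef_pos: [0.5912, 0.2119, 0.3175]
tool_rot: [-0.0, -0.005, 1.0, 0.001]
contact_force: [0.9, -0.3, 0.6]
gripper_width: 1.001
grasp_force: 0.0
```

Run:
```python
from h import *
c=grab("wr"); print(get_obs()["eef_pos"],get_obs()["q"])
for t in "reject_rest reject_stop reject_lamp".split():
    print(t,[(np.round(r["centre"]).astype(int).tolist(),round(r["confidence"],2)) for r in place_of("wrist",t)[:3]])
a=pickle.load(open("wp.pkl","rb"))["img"]
cv2.imwrite("pics/both.png",np.vstack([np.hstack([a[60:360,160:560],c["img"][60:360,160:560]])]))
```

```text
[0.592323   0.20858677 0.31724192] [ 0.10821198  0.43230391 -0.75836944  1.52915157  0.30325157  1.30098789
  0.89124574]
reject_rest [([319, 230], 0.82)]
reject_stop [([316, 201], 0.78)]
reject_lamp [([317, 358], 0.93)]
```

View pics/both.png

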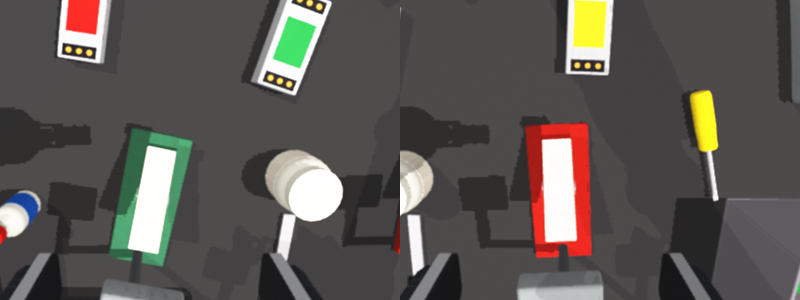

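```bash
cat > fit.py <<'E'
from h import *
from scipy.optimize import least_squares
def quad(img,mask,seed):
    n,l,st,_=cv2.connectedComponentsWithStats(mask.astype(np.uint8),connectivity=4)
    k=l[seed[1],seed[0]]; assert k>0,"seed"
    m=(l==k).astype(np.uint8); cs,_=cv2.findContours(m,cv2.RETR_EXTERNAL,cv2.CHAIN_APPROX_NONE)
    ct=max(cs,key=cv2.contourArea); h=cv2.convexHull(ct)
    for e in np.arange(.01,.2,.005):
        p=cv2.approxPolyDP(h,e*cv2.arcLength(h,True),True)[:,0]
        if len(p)<=4: break
    # refine: line fit per side on contour
    P=ct[:,0].astype(float); L=[]
    for i in range(4):
        a,b=p[i].astype(float),p[(i+1)%4].astype(float); d=(b-a)/np.linalg.norm(b-a); t=(P-a)@d; s=(P-a)@[-d[1],d[0]]
        sel=(t>.12*np.linalg.norm(b-a))&(t<.88*np.linalg.norm(b-a))&(abs(s)<2.5)
        q=cv2.fitLine(P[sel].astype(np.float32),cv2.DIST_HUBER,0,.01,.01).ravel(); L.append(np.cross([q[2],q[3],1],[q[2]+q[0],q[3]+q[1],1]))
    r=[np.cross(L[i-1],L[i]) for i in range(4)]; return np.array([x[:2]/x[2] for x in r])
def white(img,th=215): return (img.min(2)>th)
def railpts(p):
    x,y,yaw,t=p; u=np.array([np.cos(yaw)*np.cos(t),np.sin(yaw)*np.cos(t),np.sin(t)]); v=np.array([-np.sin(yaw),np.cos(yaw),0]); w=np.cross(u,v)
    s=np.array([x,y,.085])-.055*u+.012*w
    return s,u,v,w
def boxpts(p,h=.032):
    x,y,yaw=p; u=np.array([np.cos(yaw),np.sin(yaw),0]); v=np.array([-u[1],u[0],0])
    return np.array([[x,y,h]+a*.055*u+b*.025*v for a,b in((-1,-1),(1,-1),(1,1),(-1,1))])
def match(q,P):  # order q to P cyclically/reversed
    return min((np.roll(r,k,0) for r in(q,q[::-1]) for k in range(4)),key=lambda z:np.abs(z-P).sum())
def fitrail(c,q,p0):
    def pts(p):
        s,u,v,w=railpts(p); return proj(c,[s-.016*v,s+.115*u-.016*v,s+.115*u+.016*v,s+.016*v])
    q=match(q,pts(p0)); r=least_squares(lambda p:(pts(p)-q).ravel(),p0,x_scale=[.01,.01,.1,.1]); return r.x,r.fun
def fitbox(c,q,p0):
    q=match(q,proj(c,boxpts(p0))); r=least_squares(lambda p:(proj(c,boxpts(p))-q).ravel(),p0,x_scale=[.01,.01,.1]); return r.x,r.fun
E
python3 - <<'E'
from fit import *
L=lambda n:pickle.load(open(n+".pkl","rb"))
wp,wr=L("wp"),L("wr")
for n,c,seed,p0 in(("pass",wp,(310,255),[.647,-.17,-.2,.5]),("rej",wr,(322,245),[.639,.212,.05,.5])):
    q=quad(c["img"],white(c["img"]),seed); print(n,np.round(q,1).tolist())
    x,f=fitrail(c,q,p0); print(np.round(x,4),"deg",np.degrees(x[2:]).round(1),"res",np.round(f,1)); s,u,v,w=railpts(x); print("stop",s.round(4))
# drivers: colour-or-white region
for n,c,seed,p0 in(("green",wp,(453,100),[.48,-.023,-.3]),("red",wp,(242,75),[.45,-.259,0])):
    im=c["img"]; q=quad(im,im.max(2)>190,seed) if 0 else None
    print(n,im[seed[1],seed[0]],im[115,240],im[80,228],im[80,262])
E
```

```text
pass [[307.9, 205.8], [335.2, 211.9], [317.1, 313.1], [288.2, 307.2]]
[ 0.6534 -0.1846 -0.2095  0.5198] deg [-12.   29.8] res [-0.1  0.2 -0.3  0.2  0.1 -0.3  0.2 -0.2]
stop [ 0.6009 -0.1735  0.0681]
rej [[329.4, 198.5], [335.3, 298.6], [305.7, 301.0], [302.6, 200.6]]
[0.64   0.2109 0.0644 0.6254] deg [ 3.7 35.8] res [-0.7 -0.3 -0.3 -0.4  0.5  0.4  0.4  0.3]
stop [0.5885 0.2076 0.0625]
green [106 227  67] [43 38 41] [ 36  42 253] [253 253 253]
red [ 39  46 253] [43 38 41] [ 36  42 253] [253 253 253]
```

Run:
```python
from fit import *
L=lambda n:pickle.load(open(n+".pkl","rb"))
wp=L("wp"); c=dict(wp,img=cv2.imread("pics/w1.png"),W=np.load("w1W.npy")); im=c["img"]
print("row140",im[140,100:170:4].tolist())
tag=lambda im:(im.max(2)>200)&((im.min(2)>228)|((im.max(2).astype(int)-im.min(2))>100))
for n,seed,p0 in(("green",(333,172),[.48,-.023,-.3]),("red",(132,142),[.45,-.259,0])):
    q=quad(im,tag(im),seed);print(n,q.round(1).tolist()); x,f=fitbox(c,q,p0); print(x.round(4),np.degrees(x[2]).round(1),f.round(1))
# lamp front edges at z=.256 top
for n,d in(("wp",wp),("wr",L("wr"))):
    g=d["img"]; col=g[:,315].astype(int).sum(1); print(n,[(r,col[r]) for r in range(318,372,4)])
```

```text
row140 [[46, 45, 47], [45, 45, 46], [46, 46, 47], [146, 145, 147], [150, 150, 188], [20, 24, 192], [19, 23, 191], [24, 29, 226], [30, 38, 252], [30, 37, 252], [30, 37, 252], [36, 43, 252], [252, 252, 251], [222, 220, 222], [176, 174, 176], [176, 173, 176], [64, 62, 66], [66, 65, 68]]
green [[325.5, 121.0], [364.8, 133.7], [336.0, 218.7], [299.8, 207.8]]
[ 0.4832 -0.0213 -0.302 ] -17.3 [-0.4 -1.2 -1.3  0.7  0.7  1.5  1.  -0.6]
red [[113.0, 95.0], [152.6, 100.6], [150.2, 172.2], [113.0, 122.8]]
[ 0.4262 -0.2588 -0.3922] -22.5 [  9.3 -23.9 -11.5  38.7 -10.5   4.2  10.4 -13.5]
wp [(318, np.int64(367)), (322, np.int64(324)), (326, np.int64(210)), (330, np.int64(232)), (334, np.int64(229)), (338, np.int64(231)), (342, np.int64(228)), (346, np.int64(247)), (350, np.int64(301)), (354, np.int64(313)), (358, np.int64(324)), (362, np.int64(428)), (366, np.int64(600)), (370, np.int64(653))]
wr [(318, np.int64(224)), (322, np.int64(225)), (326, np.int64(225)), (330, np.int64(226)), (334, np.int64(275)), (338, np.int64(280)), (342, np.int64(281)), (346, np.int64(361)), (350, np.int64(547)), (354, np.int64(573)), (358, np.int64(570)), (362, np.int64(567)), (366, np.int64(572)), (370, np.int64(648))]
```

Run:
```python
from fit import *
L=lambda n:pickle.load(open(n+".pkl","rb"))
c=grab("wr2"); print(get_obs()["eef_pos"])
q=quad(c["img"],white(c["img"]),(322,245)); x,f=fitrail(c,q,[.639,.212,.05,.5]); print(x.round(4),np.degrees(x[2:]).round(1),f.round(1))
def lamp(c,x,a,b):
    s,u,v,w=railpts(x); h=np.array([np.cos(x[2]),np.sin(x[2])])
    for uv,z in((a,.234),(b,.256)):
        P=at_z(c,uv,z)[:2]-x[:2]; print("lamp front, along",(P@h).round(4))
lamp(L("wr"),x,(315,333),(315,347)); lamp(L("wp"),[.6534,-.1846,-.2095,.5198],(315,348),(315,361))
```

```text
[0.59413748 0.20395089 0.31689354]
[0.6401 0.211  0.0635 0.6261] [ 3.6 35.9] [-0.6  0.  -0.5 -0.4  0.6  0.4  0.5 -0. ]
lamp front, along 0.0151
lamp front, along 0.0122
lamp front, along 0.0158
lamp front, along 0.0112
```

carry_out(
  rows="-35 -60 0 -5; -35 -60 0 -5; -35 -60 -10 -5; -35 -38 -40 -2.3; -2 -2 -55 0; 0 0 -55 0; 0 0 -40 0; 0 0 -40 0; 0 0 0 0",
  claw=85,
)

```text
t: 8.38
eef_pos: [0.462, 0.0047, 0.0778]
tool_rot: [-0.003, 0.151, 0.989, -0.001]
contact_force: [-0.2, 0.4, 0.6]
gripper_width: 1.0
grasp_force: 0.0
```

```bash
cat >> fit.py <<'E'
def st():
    o=get_obs(); q=o["tool_rot"]; print("t",round(o["t"],2),"pos",np.round(o["eef_pos"],4),"yaw",np.degrees(2*np.arctan2(q[2],q[1])).round(1),"F",np.round(o["contact_force"],1),"T",np.round(o["torque"],2),"w",round(o["gripper_width"],3),"gf",round(o["grasp_force"],1),"q7",round(o["q"][6],2)); return o
E
python3 -c "
from fit import *
c=grab('g1'); st()
im=c['img']
tag=(im.max(2)>200)&((im.min(2)>228)|((im.max(2).astype(int)-im.min(2))>100))
P=boxpts([.4832,-.0213,-.302]); u=proj(c,P); cv2.polylines(im,[u.round().astype(int)],True,(255,0,255),1); cv2.imwrite('pics/g1o.png',im); print(u.round())"
```

```text
t 8.43 pos [0.4636 0.0052 0.0795] yaw 162.6 F [ 1.   0.4 -0.4] T [ 0.01  0.03 -0.01] w 0.996 gf 0.0 q7 0.77
[[243. 230.]
 [255. 389.]
 [330. 389.]
 [332. 230.]]
```

View pics/g1o.png

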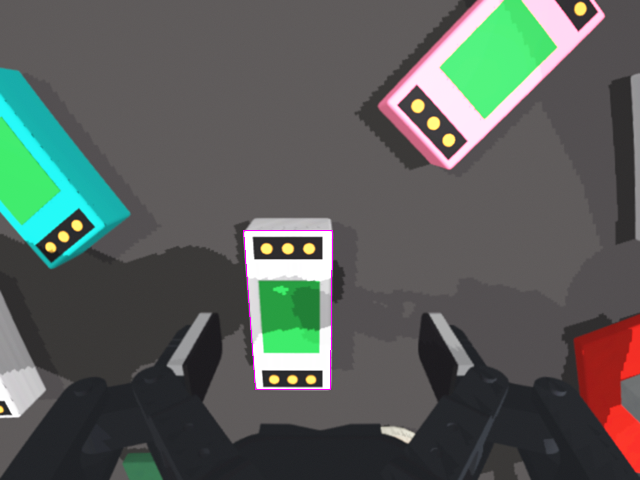

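The pose model overlays the green driver exactly. I'll align and descend.

carry_out(
  rows="-7 -8 0 0; -7 -8 0 0; 0 0 -30 0; 0 0 -30 0; 0 0 -10 0; 0 0 -4 0; 0 0 0 0",
)

```text
t: 9.3
eef_pos: [0.4507, -0.0101, 0.0063]
tool_rot: [0.001, 0.15, 0.989, 0.0]
contact_force: [-0.1, -0.2, 0.4]
gripper_width: 0.994
grasp_force: 0.0
```

```bash
python3 -c "
from fit import *
st()"
```

```text
t 9.3 pos [ 0.4507 -0.0101  0.0063] yaw 162.7 F [-0.1 -0.2  0.4] T [ 0.    0.03 -0.01] w 0.994 gf 0.0 q7 0.67
```

carry_out(
  rows="0 0 -4 0; 0 0 0 0; 0 0 0 0; 0 0 0 0; 0 0 0 0; 0 0 0 0; 0 0 0 0",
  claw=40,
  force=70,
)

```text
t: 10.18
eef_pos: [0.4505, -0.0102, 0.0021]
tool_rot: [0.0, 0.15, 0.989, -0.0]
contact_force: [-1.1, -1.6, 5.8]
gripper_width: 0.578
grasp_force: 72.7
```

carry_out(
  rows="0 0 10 0; 0 0 30 0; 0 0 50 0; 0 0 0 0",
)

```text
t: 10.68
eef_pos: [0.4524, -0.0099, 0.0947]
tool_rot: [0.003, 0.15, 0.989, 0.0]
contact_force: [-0.1, -0.2, -4.4]
gripper_width: 0.573
grasp_force: 74.0
```

```bash
python3 -c "
from fit import *
c=grab('g2'); st()"
```

```text
t 10.72 pos [ 0.4509 -0.0103  0.0929] yaw 162.7 F [ 0.2 -0.4 -4.7] T [0.06 0.2  0.03] w 0.575 gf 74.0 q7 0.82
```

View pics/g2.png

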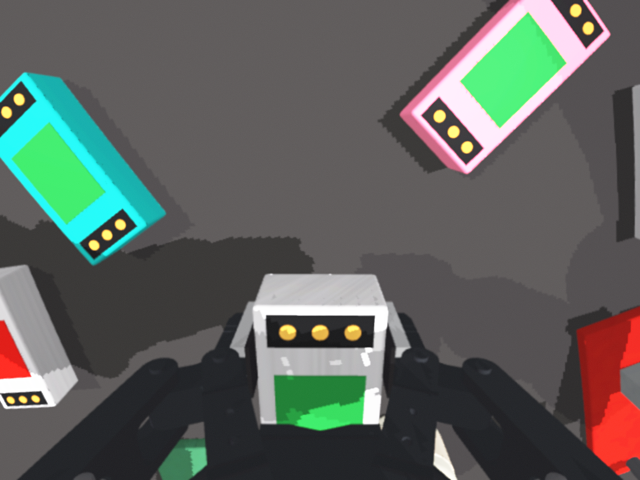

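```bash
cat >> fit.py <<'E'
def pnp(c,uv):
    # driver frame with x toward the near (camera-side) end; returns pose in world
    o=np.array([[.055,-.025,0],[.055,.025,0],[.055,-.025,.032],[.055,.025,.032],[.025,-.018,.032],[.025,.018,.032]])
    ok,r,t=cv2.solvePnP(o,np.array(uv,float),c["K"],c["D"],flags=cv2.SOLVEPNP_SQPNP)
    ok,r,t=cv2.solvePnP(o,np.array(uv,float),c["K"],c["D"],r,t,True)
    e=cv2.projectPoints(o,r,t,c["K"],c["D"])[0][:,0]-uv
    R=c["W"][:3,:3].T@np.diag([1,-1,-1.])@cv2.Rodrigues(r)[0]; p=c["W"][:3,:3].T@((t.ravel()*[1,-1,-1])-c["W"][:3,3])
    return R,p,e
E
python3 -c "
from fit import *
c=pickle.load(open('g2.pkl','rb'))
uv=np.array([[377,274],[264,274],[387,307],[253,305],[366,376],[275,376]],float)
for o in (uv,uv[[1,0,3,2,5,4]]):
    R,p,e=pnp(c,o); print(R.round(3),p.round(4),abs(e).max().round(2))
"
```

```text
[[-0.954 -0.298 -0.04 ]
 [ 0.298 -0.955  0.003]
 [-0.039 -0.009  0.999]] [ 0.4874 -0.0208  0.0943] 1.59
[[-0.57   0.302  0.764]
 [ 0.18   0.953 -0.243]
 [-0.802 -0.001 -0.597]] [ 0.456  -0.0112  0.1595] 12.25
```

The driver is held level, with its centre ~36 mm uphill of the grip. I'll carry it to in front of the green rest and then slide it in under the lamp.

carry_out(
  rows="0 0 30 0; 10 -25 25 1.3; 15 -35 5 2; 15 -35 0 2; 15 -30 0 0; 10.5 -20 0 0; 0 0 0 0",
)

```text
t: 11.6
eef_pos: [0.5154, -0.1564, 0.1503]
tool_rot: [-0.001, 0.106, 0.994, 0.0]
contact_force: [0.1, 0.3, -4.1]
gripper_width: 0.573
grasp_force: 74.5
```

```bash
python3 -c "
from fit import *
st()"
```

```text
t 11.6 pos [ 0.5154 -0.1564  0.1503] yaw 167.9 F [ 0.1  0.3 -4.1] T [0.08 0.15 0.02] w 0.573 gf 74.5 q7 1.26
```

carry_out(
  rows="25 -5 0 0; 25 -5 0 0; 25 -5 -3 0; 15 -3 -3 0; 7 -1.5 -3 0; 0 0 -3 0; 0 0 0 0; 0 0 0 0",
)

```text
t: 12.6
eef_pos: [0.6122, -0.1746, 0.1398]
tool_rot: [-0.0, 0.104, 0.995, -0.0]
contact_force: [0.1, 0.0, -4.1]
gripper_width: 0.573
grasp_force: 74.6
```

```bash
python3 -c "
from fit import *
c=grab('g3','scene');
st()
R=cv2.resize(c['img'][220:380,150:310],(600,600),interpolation=3); cv2.imwrite('pics/g3c.png',R)"
```

```text
t 12.65 pos [ 0.6124 -0.1746  0.1399] yaw 168.0 F [-1.  -0.5 -4.9] T [ 0.02  0.11 -0.01] w 0.573 gf 74.6 q7 1.25
```

View pics/g3c.png

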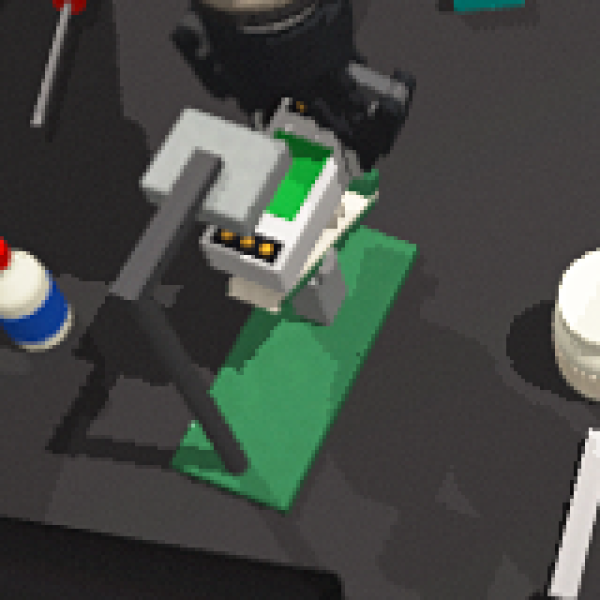

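carry_out(
  rows="0 -1.2 -4 0; 0 0 -4 0; 0 0 -2 0; 0 0 -1.5 0; 0 0 0 0",
)

```text
t: 13.28
eef_pos: [0.6127, -0.1757, 0.128]
tool_rot: [-0.0, 0.104, 0.995, 0.0]
contact_force: [0.3, -0.4, -4.0]
gripper_width: 0.574
grasp_force: 74.6
```

carry_out(
  rows="0 0 -1.5 0; 0 0 -1.5 0; 0 0 0 0",
  force=30,
)

```text
t: 13.65
eef_pos: [0.6129, -0.1758, 0.1258]
tool_rot: [0.0, 0.104, 0.995, -0.0]
contact_force: [-3.3, 0.4, 2.3]
gripper_width: 0.576
grasp_force: 75.4
```

carry_out(
  rows="0 0 0 0; 0 0 0 0",
  claw=40,
  force=20,
)

```text
t: 13.9
eef_pos: [0.6129, -0.1757, 0.1256]
tool_rot: [0.0, 0.104, 0.995, -0.0]
contact_force: [-3.2, 1.7, 4.1]
gripper_width: 0.572
grasp_force: 75.3
```

```bash
python3 -c "
from fit import *
st(); L=lambda n:pickle.load(open(n+'.pkl','rb'))
s=shot('scene'); 
print([(np.round(r['centre']),r['confidence']) for r in place_of('scene','pass_stop')])"
```

```text
t 13.9 pos [ 0.6129 -0.1757  0.1256] yaw 168.0 F [-3.2  1.7  4.1] T [0.04 0.33 0.01] w 0.572 gf 75.3 q7 1.24
[(array([240., 271.]), 0.66)]
```

carry_out(
  rows="0 0 0 0; 0 0 0 0",
  claw=47.5,
  force=20,
)

```text
t: 14.25
eef_pos: [0.6129, -0.1758, 0.1254]
tool_rot: [0.0, 0.104, 0.995, -0.0]
contact_force: [-4.9, 0.7, 5.1]
gripper_width: 0.571
grasp_force: 75.4
```

carry_out(
  rows="0 0 1.5 0; 0 0 0 0",
  claw=49,
  force=20,
)

```text
t: 14.5
eef_pos: [0.6128, -0.1757, 0.1261]
tool_rot: [-0.0, 0.104, 0.995, 0.0]
contact_force: [0.2, 0.0, -1.8]
gripper_width: 0.577
grasp_force: 55.4
```

```bash
python3 -c "
from fit import *
st(); c=grab('g4')
s=shot('scene'); 
print([(np.round(r['centre'],1),r['confidence']) for r in place_of('scene','pass_stop')])"
```

```text
t 14.5 pos [ 0.6128 -0.1757  0.1261] yaw 168.0 F [ 0.2  0.  -1.8] T [ 0.04 -0.11  0.02] w 0.577 gf 55.4 q7 1.24
[(array([242.1, 270.5]), 0.56), (array([228.1, 274.2]), 0.48)]
```

carry_out(
  rows="0 0 0 0; 0 0 0 0",
)

```text
t: 14.9
eef_pos: [0.6126, -0.1758, 0.1264]
tool_rot: [-0.0, 0.104, 0.995, 0.0]
contact_force: [0.4, 0.2, -2.5]
gripper_width: 0.579
grasp_force: 55.4
```

carry_out(
  rows="0 0 -0.5 0; 0 0 0 0",
  claw=49.5,
  force=20,
)

```text
t: 15.15
eef_pos: [0.6126, -0.1758, 0.1261]
tool_rot: [-0.0, 0.104, 0.995, -0.0]
contact_force: [-0.6, 0.6, -2.0]
gripper_width: 0.582
grasp_force: 27.9
```

carry_out(
  rows="0 0 -2 0; 0 0 -2 0; 0 0 0 0",
)

```text
t: 15.52
eef_pos: [0.6125, -0.1758, 0.1221]
tool_rot: [-0.0, 0.104, 0.995, -0.0]
contact_force: [-3.5, -0.3, 1.0]
gripper_width: 0.583
grasp_force: 28.0
```

```bash
python3 -c "
from fit import *
st(); c=grab('g5')
R=np.hstack([pickle.load(open('g4.pkl','rb'))['img'][200:480,200:440],c['img'][200:480,200:440],cv2.resize(shot('scene')['img'][240:320,190:270],(280,280),interpolation=3)]); cv2.imwrite('pics/g5c.png',R)"
```

```text
t 15.53 pos [ 0.6125 -0.1758  0.1221] yaw 168.0 F [-3.5 -0.3  1. ] T [-0.05  0.42 -0.05] w 0.583 gf 28.0 q7 1.24
```

View pics/g5c.png

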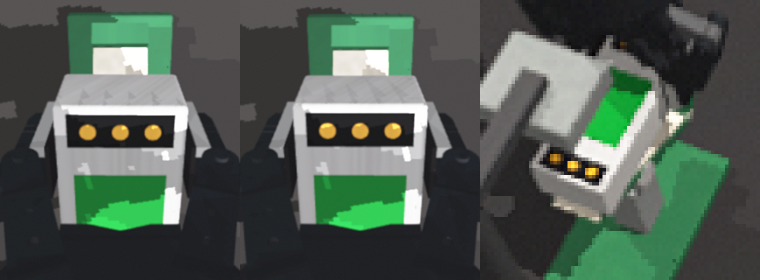

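```bash
cat > mon.py <<'E'
from fit import *
def rows(im,c0,c1,r0,r1,th=18):
    p=im[r0:r1,c0:c1].astype(float).mean(1); g=np.abs(np.diff(p,axis=0)).max(1); out=[]
    for i in range(1,len(g)-1):
        if g[i]>th and g[i]>=g[i-1] and g[i]>g[i+1]: out.append((r0+i+1,p[i-1].astype(int).tolist(),p[i+2].astype(int).tolist() if i+2<len(p) else 0))
    return out
def pred(c,x):
    s,u,v,w=railpts(x); return proj(c,[s+.016*v,s-.016*v,s+.014*w+.016*v,s+.014*w-.016*v]).round(1).tolist()
PASS=[.6534,-.1846,-.2095,.5198]; REJ=[.6401,.2110,.0635,.6261]
E
python3 - <<'E'
from mon import *
for n in("g4","g5"):
    c=pickle.load(open(n+".pkl","rb")); print(n,pred(c,PASS))
    for r in rows(c["img"],334,340,205,440): print(r)
E
```

```text
g4 [[346.5, 247.4], [293.7, 247.4], [348.4, 242.7], [292.0, 242.7]]
(212, [83, 84, 88], [65, 90, 47])
(215, [65, 90, 47], [119, 169, 85])
(244, [121, 170, 83], [70, 99, 48])
(247, [70, 99, 48], [255, 255, 255])
(271, [247, 251, 252], [187, 197, 205])
(306, [180, 178, 179], [246, 245, 246])
(315, [255, 255, 255], [39, 37, 37])
(348, [29, 28, 28], [162, 160, 161])
(376, [153, 157, 151], [46, 112, 27])
(403, [50, 119, 31], [85, 202, 50])
(427, [85, 200, 50], [37, 44, 31])
g5 [[347.3, 250.1], [293.6, 250.1], [349.3, 245.5], [291.8, 245.5]]
(214, [83, 83, 88], [65, 94, 47])
(217, [65, 94, 47], [125, 177, 89])
(247, [123, 174, 85], [72, 102, 50])
(250, [72, 102, 50], [255, 255, 255])
(269, [249, 251, 252], [191, 203, 210])
(276, [189, 198, 205], [166, 164, 165])
(304, [171, 169, 170], [246, 245, 246])
(313, [255, 255, 255], [39, 37, 37])
(347, [38, 37, 37], [166, 164, 165])
(376, [157, 160, 155], [48, 116, 29])
(402, [52, 123, 31], [88, 208, 52])
(427, [86, 204, 51], [38, 44, 31])
```

carry_out(
  rows="0 0 -1.5 0; 0 0 -1.5 0; 0 0 -1.5 0; 0 0 -1.5 0; 0 0 0 0",
)

```text
t: 16.25
eef_pos: [0.6127, -0.1757, 0.1159]
tool_rot: [-0.0, 0.104, 0.995, 0.0]
contact_force: [-3.5, 0.7, 0.9]
gripper_width: 0.581
grasp_force: 28.2
```

Run:
```python
from mon import *
c=grab("g6");st(); print(pred(c,PASS))
for r in rows(c["img"],334,340,205,440): print(r)
```

```text
t 16.3 pos [ 0.6126 -0.1757  0.1159] yaw 168.0 F [-3.6 -0.1 -0.7] T [ 0.02  0.48 -0.03] w 0.579 gf 28.2 q7 1.23
[[347.7, 253.5], [292.5, 253.5], [349.8, 249.0], [290.5, 249.0]]
(216, [86, 87, 89], [69, 99, 50])
(219, [69, 99, 50], [130, 183, 92])
(250, [132, 185, 91], [75, 106, 52])
(253, [75, 106, 52], [255, 255, 255])
(270, [253, 254, 254], [204, 215, 222])
(277, [197, 208, 215], [163, 162, 163])
(300, [158, 157, 159], [238, 237, 238])
(310, [255, 255, 255], [45, 41, 42])
(344, [27, 26, 27], [193, 191, 192])
(375, [172, 172, 172], [50, 119, 29])
(405, [54, 126, 33], [73, 173, 44])
(408, [73, 173, 44], [92, 215, 54])
(427, [90, 211, 53], [39, 46, 33])
```

The rail is unmoved (predicted and observed stop lines agree within 0.5 px) and the driver is tilting in the pads. I'll continue.

carry_out(
  rows="0 0 -2 0; 0 0 -2 0; 0 0 -2 0; 0 0 -2 0; 0 0 -2 0; 0 0 -2 0; 0 0 0 0",
)

```text
t: 17.18
eef_pos: [0.6126, -0.1757, 0.1038]
tool_rot: [-0.0, 0.104, 0.995, 0.0]
contact_force: [-2.9, 1.1, -0.1]
gripper_width: 0.583
grasp_force: 28.6
```

Run:
```python
from mon import *
c=grab("g7");st(); print(pred(c,PASS))
for r in rows(c["img"],334,340,205,440): print(r)
```

```text
t 17.23 pos [ 0.6127 -0.1757  0.1039] yaw 168.0 F [-3.1  0.2 -0.7] T [ 0.11  0.45 -0.01] w 0.581 gf 28.5 q7 1.23
[[349.4, 261.1], [290.9, 261.1], [351.7, 256.9], [288.7, 256.9]]
(220, [94, 93, 98], [75, 107, 54])
(223, [75, 107, 54], [136, 189, 97])
(258, [143, 200, 102], [83, 116, 58])
(261, [83, 116, 58], [229, 236, 241])
(281, [214, 225, 230], [166, 164, 166])
(295, [170, 168, 169], [251, 251, 251])
(304, [255, 255, 255], [62, 57, 61])
(339, [36, 34, 34], [211, 209, 211])
(373, [178, 181, 175], [57, 133, 35])
(411, [59, 135, 35], [101, 224, 58])
(427, [101, 226, 58], [43, 51, 36])
```

```bash
cat >> mon.py <<'E'
def pitch(c,x,rb,rt,rg,wt=(1,1,1)):
    """driver tilt and origin in stop frame (x,z in mm) from image rows of near-bottom, near-top, tag-near edges"""
    s,u,v,w=railpts(x)
    def f(p):
        X,Z,d=p; a=u*np.cos(d)+w*np.sin(d); n=-u*np.sin(d)+w*np.cos(d); o=s+X*u+Z*w
        return (proj(c,[o-.055*a,o-.055*a+.032*n,o-.025*a+.032*n])[:,1]-[rb,rt,rg])*wt
    r=least_squares(f,[.06,.01,-.2],x_scale=[.01,.01,.1]); print("driver x,z mm",(r.x[:2]*1e3).round(1),"tilt rel rail deg",np.degrees(r.x[2]).round(1),"res",r.fun.round(2))
E
python3 - <<'E'
from mon import *
for n,a in(("g6",(277,300,375)),("g7",(281,295,373))): pitch(pickle.load(open(n+".pkl","rb")),PASS,*a)
E
```

```text
driver x,z mm [69.4 22.1] tilt rel rail deg -21.2 res [-0.  0.  0.]
driver x,z mm [66.8 14.2] tilt rel rail deg -14.7 res [-0. -0. -0.]
```

carry_out(
  rows="0 0 -2 0; 0 0 -2 0; 0 0 -2 0; 0 0 -2 0; 0 0 -2 0; 0 0 -2 0; 0 0 -2 0; 0 0 -2 0; 0 0 0 0",
)

```text
t: 18.35
eef_pos: [0.6129, -0.1758, 0.0881]
tool_rot: [0.0, 0.104, 0.995, 0.0]
contact_force: [-0.5, -1.0, 1.5]
gripper_width: 0.582
grasp_force: 29.5
```

Run:
```python
from mon import *
c=grab("g8");st(); print(pred(c,PASS))
for r in rows(c["img"],334,340,205,440): print(r)
```

```text
t 18.4 pos [ 0.6128 -0.1758  0.0881] yaw 168.0 F [ 0.8  0.6 -0. ] T [-0.05 -0.3   0.05] w 0.58 gf 29.5 q7 1.21
[[351.9, 271.6], [288.4, 271.6], [354.6, 268.0], [285.8, 268.0]]
(225, [100, 100, 105], [80, 112, 57])
(229, [84, 117, 60], [149, 205, 106])
(272, [73, 102, 50], [240, 245, 249])
(288, [221, 230, 234], [185, 185, 187])
(290, [196, 201, 206], [249, 249, 249])
(299, [255, 255, 255], [74, 69, 71])
(335, [64, 62, 62], [239, 238, 238])
(370, [202, 203, 201], [73, 154, 48])
(420, [73, 154, 46], [118, 237, 75])
(427, [117, 237, 75], [47, 55, 39])
```

Run:
```python
from mon import *
pitch(pickle.load(open("g8.pkl","rb")),PASS,288,290.5,370)
```

```text
driver x,z mm [63.6  3.4] tilt rel rail deg -6.0 res [0. 0. 0.]
```

carry_out(
  rows="0 0 -1.5 0; 0 0 -1.5 0; 0 0 -1.5 0; 0 0 0 0",
)

```text
t: 18.9
eef_pos: [0.6125, -0.1757, 0.0834]
tool_rot: [-0.0, 0.104, 0.995, 0.0]
contact_force: [0.4, -1.2, 0.2]
gripper_width: 0.582
grasp_force: 29.7
```

Run:
```python
from mon import *
c=grab("g9");st(); print(pred(c,PASS))
for r in rows(c["img"],334,340,215,440): print(r)
```

```text
t 18.95 pos [ 0.6124 -0.1757  0.0834] yaw 168.0 F [ 1.  -0.1  0.1] T [ 0.   -0.24 -0.01] w 0.583 gf 29.7 q7 1.21
[[352.8, 276.3], [287.8, 276.3], [355.7, 273.0], [285.0, 273.0]]
(227, [108, 108, 113], [80, 108, 64])
(232, [87, 122, 62], [154, 211, 110])
(272, [160, 218, 113], [104, 145, 73])
(277, [73, 101, 51], [232, 239, 243])
(290, [223, 229, 233], [253, 253, 253])
(298, [255, 255, 255], [73, 65, 69])
(334, [66, 64, 64], [241, 240, 240])
(369, [215, 212, 214], [86, 165, 61])
(424, [78, 160, 53], [115, 230, 74])
(427, [115, 230, 74], [50, 59, 42])
```

carry_out(
  rows="0 0 -1 0; 0 0 -1 0; 0 0 -1 0; 0 0 0 0",
)

```text
t: 19.45
eef_pos: [0.6128, -0.1757, 0.0816]
tool_rot: [0.0, 0.104, 0.995, -0.0]
contact_force: [-3.7, -0.5, 7.7]
gripper_width: 0.583
grasp_force: 30.2
```

Run:
```python
from mon import *
c=grab("g10");st(); p=pred(c,PASS); print(p)
R=rows(c["img"],334,340,215,440)
for r in R: print(r)
# if flat (z=0,d=0): expected rows of top-near and tag for several x
s,u,v,w=railpts(PASS)
for X in(.058,.061,.064): o=s+X*u; print(X,proj(c,[o-.055*u,o-.055*u+.032*w,o-.025*u+.032*w])[:,1].round(1))
```

```text
t 19.5 pos [ 0.6128 -0.1758  0.0816] yaw 168.0 F [-2.9  0.5  8.1] T [ 0.13  0.24 -0.03] w 0.584 gf 30.2 q7 1.21
[[353.2, 277.1], [287.5, 277.1], [356.1, 273.8], [284.6, 273.8]]
(227, [108, 108, 113], [79, 106, 62])
(232, [86, 121, 62], [152, 210, 109])
(273, [159, 216, 112], [101, 141, 71])
(275, [117, 163, 82], [72, 99, 52])
(277, [83, 116, 58], [236, 242, 247])
(290, [225, 230, 234], [254, 254, 254])
(297, [255, 255, 255], [67, 64, 65])
(333, [50, 48, 50], [240, 239, 240])
(369, [215, 213, 214], [79, 163, 53])
(425, [81, 166, 55], [102, 204, 68])
(427, [107, 216, 69], [50, 59, 42])
0.058 [283.3 276.2 354.4]
0.061 [289.5 283.7 362.5]
0.064 [295.8 291.4 370.7]
```

Flat on the rail at x≈63.5 mm. I'll grip firmer and slide it down the slope to the stop.

carry_out(
  rows="0 0 0.8 0; -1.3 0.3 -0.75 0; -1.3 0.3 -0.75 0; -1.3 0.3 -0.75 0; -1.3 0.3 -0.75 0; -0.85 0.2 -0.5 0; 0 0 0 0",
  claw=49,
  force=60,
)

```text
t: 20.38
eef_pos: [0.6071, -0.1743, 0.0783]
tool_rot: [0.0, 0.104, 0.995, -0.0]
contact_force: [-0.3, 0.2, 5.3]
gripper_width: 0.58
grasp_force: 31.8
```

Run:
```python
from mon import *
c=grab("g11");o=st(); print(pred(c,PASS))
R=rows(c["img"],334,340,215,440)
print([r[0] for r in R])
s,u,v,w=railpts(PASS); print("F along -u, w",(-o["contact_force"]@u).round(1),(o["contact_force"]@w).round(1))
for X in(.055,.058,.061): o=s+X*u; print(X,proj(c,[o-.055*u,o-.055*u+.032*w,o-.025*u+.032*w])[:,1].round(1))
```

```text
t 20.43 pos [ 0.6071 -0.1743  0.0783] yaw 168.0 F [-0.   0.4  5.2] T [ 0.11 -0.29  0.02] w 0.58 gf 31.8 q7 1.21
[[352.9, 291.0], [286.7, 291.0], [355.8, 288.9], [283.8, 288.9]]
[238, 242, 273, 289, 297, 333, 369, 424, 427]
F along -u, w -2.5 4.6
0.055 [291.  285.7 364.5]
0.058 [297.3 293.3 372.6]
0.061 [303.5 301.  380.8]
```

carry_out(
  rows="-0.7 0.15 -0.4 0; -0.7 0.15 -0.4 0; 0 0 0 0",
)

```text
t: 20.8
eef_pos: [0.6071, -0.1743, 0.0783]
tool_rot: [0.002, 0.104, 0.995, -0.0]
contact_force: [2.8, -0.6, 7.5]
gripper_width: 0.585
grasp_force: 31.8
```

carry_out(
  rows="-0.4 0.1 -0.2 0; 0 0 0 0",
)

```text
t: 21.05
eef_pos: [0.6071, -0.1743, 0.0783]
tool_rot: [0.002, 0.104, 0.995, -0.0]
contact_force: [3.2, -1.6, 6.3]
gripper_width: 0.579
grasp_force: 31.9
```

carry_out(
  rows="-0.9 0.2 -0.5 0; -0.9 0.2 -0.5 0; 0 0 0 0",
)

```text
t: 21.42
eef_pos: [0.6071, -0.1743, 0.0783]
tool_rot: [0.004, 0.104, 0.995, -0.0]
contact_force: [6.1, -2.4, 8.3]
gripper_width: 0.58
grasp_force: 32.0
```

Run:
```python
from mon import *
c=grab("g12");o=st(); print(pred(c,PASS))
R=rows(c["img"],334,340,215,440)
print([r[0] for r in R])
s,u,v,w=railpts(PASS); print("F.u, w",(o["contact_force"]@u).round(1),(o["contact_force"]@w).round(1))
for X in(.055,.058): o=s+X*u; print(X,proj(c,[o-.055*u,o-.055*u+.032*w,o-.025*u+.032*w])[:,1].round(1))
```

```text
t 21.48 pos [ 0.6071 -0.1743  0.0784] yaw 168.0 F [ 6.9 -1.3 10. ] T [-0.39 -1.18  0.1 ] w 0.577 gf 32.1 q7 1.2
[[352.8, 290.9], [286.6, 290.9], [355.8, 289.0], [283.7, 289.0]]
[237, 242, 273, 289, 298, 333, 369, 425, 427]
F.u, w 11.1 5.2
0.055 [290.9 286.1 364.9]
0.058 [297.1 293.8 373.1]
```

carry_out(
  rows="-0.9 0.2 -0.5 0; -0.5 0.1 -0.1 0; 0 0 0 0; 0 0 0 0; 0 0 0 0",
)

```text
t: 22.1
eef_pos: [0.6071, -0.1743, 0.0783]
tool_rot: [0.006, 0.104, 0.995, -0.0]
contact_force: [8.8, -1.9, 9.5]
gripper_width: 0.582
grasp_force: 32.1
```

Run:
```python
from mon import *
c=grab("g13");o=st()
s,u,v,w=railpts(PASS); print("F.u, w",(o["contact_force"]@u).round(1),(o["contact_force"]@w).round(1))
print([r[0] for r in rows(c["img"],334,340,215,440)])
im=c["img"][220:440,220:420]; cv2.imwrite("pics/g13c.png",cv2.resize(im,None,fx=3,fy=2.7))
```

```text
t 22.15 pos [ 0.6071 -0.1743  0.0783] yaw 168.0 F [ 9.7 -2.1  9. ] T [-0.53 -1.7   0.08] w 0.579 gf 32.1 q7 1.2
F.u, w 13.1 2.8
[236, 241, 273, 289, 298, 333, 369, 428]
```

13 N along the slope with no movement, so the green driver is home. I'll ease off, release and rise.

carry_out(
  rows="1.3 -0.3 0.7 0; 1.3 -0.3 0.7 0; 0.7 -0.1 0.3 0; 0 0 0 0",
)

```text
t: 22.65
eef_pos: [0.6071, -0.1743, 0.0783]
tool_rot: [0.002, 0.104, 0.995, -0.0]
contact_force: [2.8, -1.7, 6.6]
gripper_width: 0.581
grasp_force: 31.8
```

carry_out(
  rows="0 0 0 0; 0 0 0 0; 0 0 0 0",
  claw=58,
)

```text
t: 23.02
eef_pos: [0.6042, -0.1739, 0.0764]
tool_rot: [-0.001, 0.104, 0.995, 0.0]
contact_force: [1.1, 0.1, 0.7]
gripper_width: 0.678
grasp_force: 0.0
```

Run:
```python
from mon import *
c=grab("g14");st(); print([r[0] for r in rows(c["img"],334,340,215,440)])
```

```text
t 23.07 pos [ 0.6044 -0.1739  0.0765] yaw 168.0 F [-0.   1.  -0.1] T [-0.05 -0.02  0.02] w 0.68 gf 0.0 q7 1.2
[243, 248, 264, 281, 292, 298, 306, 343, 379, 427]
```

carry_out(
  rows="0 0 20 0; 0 0 40 0; 0 0 60 0; 0 0 60 0; -30 -20 50 3; -30 -20 0 5; 0 0 0 4; 0 0 0 0; 0 0 0 0",
  claw=85,
)

```text
t: 24.2
eef_pos: [0.5453, -0.2134, 0.3077]
tool_rot: [0.0, 0.0, 1.0, 0.0]
contact_force: [-0.1, -0.2, 0.1]
gripper_width: 0.996
grasp_force: 0.0
```

Run:
```python
from mon import *
c=grab("r1");st(); im=c["img"]
s,u,v,w=railpts(PASS)
o=s+.055*u; P=[o+a*.055*u+b*.025*v+.032*w for a,b in((-1,-1),(1,-1),(1,1),(-1,1))]
q=proj(c,P); print("exp green",q.round(1).tolist())
p0=proj(c,boxpts([.45,-.259,0])); print("red exp",p0.round().tolist())
tag=(im.max(2)>160)&((im.min(2)>200)|((im.max(2).astype(int)-im.min(2))>90))
tag=cv2.morphologyEx(tag.astype(np.uint8),cv2.MORPH_CLOSE,np.ones((3,3)))
n,l,stt,ce=cv2.connectedComponentsWithStats(tag)
for k in range(1,n):
    if stt[k,4]>300: print(k,stt[k].tolist(),ce[k].round(0).tolist())
cv2.imwrite("pics/r1c.png",im)
```

```text
t 24.25 pos [ 0.5453 -0.2133  0.3074] yaw 180.0 F [-0.1  1.2  0.1] T [-0.01 -0.02  0.04] w 0.996 gf 0.0 q7 1.64
exp green [[338.0, 242.3], [319.3, 347.4], [367.3, 355.9], [383.3, 251.5]]
red exp [[255.0, 63.0], [260.0, 165.0], [303.0, 164.0], [301.0, 63.0]]
2 [357, 0, 63, 79, 3157] [388.0, 33.0]
3 [553, 19, 87, 80, 3919] [600.0, 61.0]
4 [114, 33, 44, 137, 2323] [135.0, 84.0]
6 [251, 59, 57, 107, 3985] [279.0, 112.0]
8 [576, 222, 64, 122, 3967] [610.0, 292.0]
11 [320, 244, 64, 113, 4198] [351.0, 300.0]
15 [463, 255, 67, 87, 3335] [495.0, 291.0]
17 [0, 276, 178, 200, 15906] [69.0, 350.0]
20 [187, 287, 42, 34, 809] [209.0, 303.0]
21 [299, 293, 26, 48, 607] [311.0, 323.0]
32 [111, 443, 52, 37, 1321] [136.0, 464.0]
```

View pics/r1c.png

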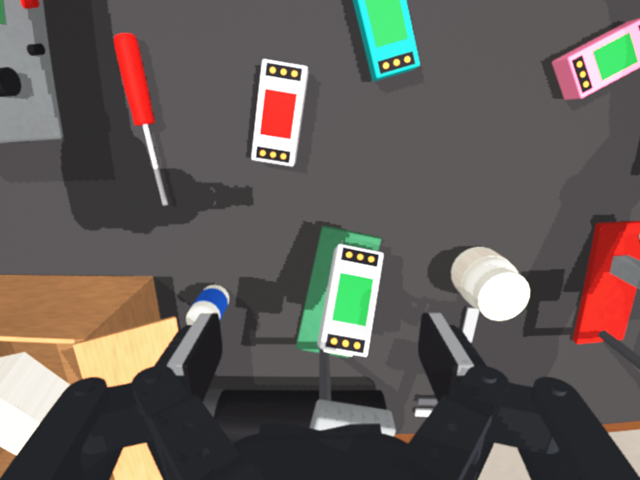

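Green driver sits on its rail (bbox 320–384, 244–357; expected 319–383, 242–356), and the red driver shows at (279,112).

Run:
```python
from mon import *
c=pickle.load(open("r1.pkl","rb")); im=c["img"]
tag=(im.max(2)>160)&((im.min(2)>200)|((im.max(2).astype(int)-im.min(2))>90))
tag=cv2.morphologyEx(tag.astype(np.uint8),cv2.MORPH_CLOSE,np.ones((3,3)))
x,f=fitbox(c,quad(im,tag,(279,112)),[.45,-.259,-.1]); print("red",x.round(4),np.degrees(x[2]).round(1),f.round(1))
q=quad(im,tag,(352,300)); s,u,v,w=railpts(PASS)
def pts(p):
    a=np.cos(p[2])*u+np.sin(p[2])*v; b=-np.sin(p[2])*u+np.cos(p[2])*v; o=s+p[0]*u+p[1]*v
    return proj(c,[o+i*.055*a+j*.025*b+.032*w for i,j in((-1,-1),(1,-1),(1,1),(-1,1))])
q=match(q,pts([.055,0,0])); r=least_squares(lambda p:(pts(p)-q).ravel(),[.055,0,0],x_scale=[.01,.01,.1]); print("green in stop",r.x.round(4),r.fun.round(1))
X=np.array([x[0],x[1]]); a=x[2]+np.pi; g=X+.036*np.array([np.cos(a),np.sin(a)]); print("grip",g.round(4),"yaw",np.degrees(a).round(1),"delta mm",((g-[.5453,-.2133])*1e3).round(1))
h=np.array([np.cos(REJ[2]),np.sin(REJ[2])]); P=np.array(REJ[:2]); st,u,v,w=railpts(REJ)
for al in(-.145,-.05,-.045): print(al,(P+al*h).round(4))
t=REJ[3]; print("u",u.round(3),"home grip along",(-36*np.cos(t)-34*np.sin(t)),"z",85-36*np.sin(t)+34*np.cos(t)-20,"rail top end along,z",60*np.cos(t)-12*np.sin(t),85+60*np.sin(t)+12*np.cos(t))
```

```text
red [ 0.4486 -0.2608 -0.1628] -9.3 [ 0.1 -0.4 -0.4  0.3  0.3  0.5 -0.  -0.3]
green in stop [ 0.0566 -0.0002  0.003 ] [-0.5  0.1  0.1 -1.7  0.7  1.7 -0.3  0. ]
grip [ 0.4131 -0.255 ] yaw 170.7 delta mm [-132.2  -41.7]
-0.145 [0.4954 0.2018]
-0.05 [0.5902 0.2078]
-0.045 [0.5952 0.2081]
u [0.809 0.051 0.586] home grip along -49.09511005115599 z 71.45524353257738 rail top end along,z 41.58727358162992 129.88316695651798
```

carry_out(
  rows="-45 -15 -20 -5; -45 -15 -40 -4.3; -32.2 -11.7 -50 0; -10 0 -50 0; 0 0 -50 0; 0 0 -40 0; 0 0 0 0",
)

```text
t: 25.12
eef_pos: [0.4112, -0.2541, 0.0549]
tool_rot: [-0.003, 0.081, 0.997, 0.002]
contact_force: [-0.8, -0.0, 1.0]
gripper_width: 0.995
grasp_force: 0.0
```

Run:
```python
from mon import *
c=grab("r2");st(); im=c["img"]
P=boxpts([.4486,-.2608,-.1628]); print(proj(c,P).round(1).tolist())
tag=(im.max(2)>160)&((im.min(2)>200)|((im.max(2).astype(int)-im.min(2))>90))
tag=cv2.morphologyEx(tag.astype(np.uint8),cv2.MORPH_CLOSE,np.ones((3,3)))
try:
    m=proj(c,[[.4486,-.2608,.032]])[0].astype(int); q=quad(im,tag,tuple(m)); print(q.round(1).tolist())
except Exception as e: print(e)
```

```text
t 25.18 pos [ 0.4127 -0.2548  0.0567] yaw 170.8 F [0.2 0.1 0.2] T [-0.04 -0.02  0.01] w 0.996 gf 0.0 q7 1.48
[[270.3, 260.9], [278.9, 427.1], [359.8, 427.1], [368.7, 261.0]]
OpenCV(4.12.0) /io/opencv/modules/imgproc/src/linefit.cpp:50: error: (-215:Assertion failed) count > 0 in function 'fitLine2D_wods'
```

carry_out(
  rows="0 0 -25 0; 0 0 -20 0; 0 0 -9.5 0; 0 0 0 0",
)

```text
t: 25.68
eef_pos: [0.4135, -0.2559, 0.0034]
tool_rot: [0.001, 0.081, 0.997, -0.0]
contact_force: [-0.4, -0.6, 0.3]
gripper_width: 0.994
grasp_force: 0.0
```

carry_out(
  rows="0 0 0 0; 0 0 0 0; 0 0 0 0; 0 0 0 0; 0 0 0 0; 0 0 0 0",
  claw=40,
  force=70,
)

```text
t: 26.42
eef_pos: [0.4134, -0.2559, 0.0036]
tool_rot: [0.001, 0.081, 0.997, -0.0]
contact_force: [-1.7, 1.0, 8.4]
gripper_width: 0.573
grasp_force: 72.0
```

carry_out(
  rows="0 0 10 0; 0 0 40 0; 0 0 60 0; 0 0 60 0; 0 0 0 0",
)

```text
t: 27.05
eef_pos: [0.4154, -0.2569, 0.1772]
tool_rot: [0.004, 0.081, 0.997, -0.002]
contact_force: [0.6, 1.0, -3.4]
gripper_width: 0.571
grasp_force: 74.1
```

Run:
```python
from mon import *
c=grab("r3");st(); print([r[0] for r in rows(c["img"],334,340,215,440)]);
```

```text
t 27.1 pos [ 0.4134 -0.2563  0.1745] yaw 170.7 F [-0.4  1.4 -3.4] T [ 0.01  0.15 -0.05] w 0.574 gf 74.1 q7 1.62
[275, 306, 316, 348, 376, 397, 428]
```

carry_out(
  rows="12 35 0 1.3; 12 50 0 1.6; 12 50 0 2; 10 50 0 2; 8 50 0 2; 8 50 0 2; 8 50 0 2; 6 50 -5 0; 4 45 -6 0; 1.9 28 -6 0",
)

```text
t: 28.35
eef_pos: [0.4928, 0.2044, 0.1533]
tool_rot: [-0.002, -0.033, 0.999, -0.0]
contact_force: [-0.2, -0.2, -2.9]
gripper_width: 0.574
grasp_force: 73.8
```

carry_out(
  rows="0 0 0 0; 0 0 0 0",
)

```text
t: 28.6
eef_pos: [0.4936, 0.2011, 0.154]
tool_rot: [-0.002, -0.032, 1.0, -0.001]
contact_force: [-0.6, -0.6, -3.0]
gripper_width: 0.574
grasp_force: 73.9
```

Run:
```python
from mon import *
c=grab("r4");st(); print(pred(c,REJ)); print([r for r in rows(c["img"],334,340,205,440)])
```

```text
t 28.65 pos [0.494  0.2007 0.1544] yaw 183.6 F [-0.3  0.4 -2.8] T [-0.04  0.09  0.02] w 0.574 gf 74.0 q7 0.77
[[341.6, 361.6], [301.6, 361.6], [342.7, 361.9], [300.6, 361.9]]
[(275, [75, 75, 78], [135, 133, 135]), (307, [141, 140, 140], [217, 216, 217]), (311, [229, 229, 229], [151, 150, 151]), (316, [139, 138, 138], [19, 18, 17]), (348, [18, 17, 18], [148, 147, 147]), (375, [150, 149, 150], [30, 32, 148]), (389, [17, 20, 157], [25, 30, 241]), (427, [26, 32, 246], [31, 29, 49])]
```

carry_out(
  rows="25 1.8 0 0; 25 1.8 0 0; 25 1.8 -3 0; 18 1.4 -3 0; 10 0.8 -3 0; 0 0 -3 0; 0 0 0 0; 0 0 0 0",
)

```text
t: 29.65
eef_pos: [0.5971, 0.21, 0.1437]
tool_rot: [-0.0, -0.032, 0.999, -0.0]
contact_force: [-1.1, 1.0, -1.7]
gripper_width: 0.574
grasp_force: 74.0
```

carry_out(
  rows="0 0 -2 0; 0 0 -2 0; 0 0 -1.5 0; 0 0 0 0",
)

```text
t: 30.15
eef_pos: [0.5976, 0.2099, 0.1378]
tool_rot: [-0.0, -0.032, 1.0, -0.0]
contact_force: [0.4, 0.6, -2.6]
gripper_width: 0.573
grasp_force: 74.0
```

carry_out(
  rows="0 -1.6 -2 0; 0 0 -1.5 0; 0 0 -1 0; 0 0 0 0",
)

```text
t: 30.65
eef_pos: [0.5977, 0.2083, 0.1336]
tool_rot: [0.0, -0.031, 1.0, -0.0]
contact_force: [-0.4, 0.1, -1.8]
gripper_width: 0.578
grasp_force: 74.1
```

carry_out(
  rows="0 0 -0.5 0; 0 0 0 0",
  claw=49,
  force=20,
)

```text
t: 30.9
eef_pos: [0.5978, 0.2084, 0.1333]
tool_rot: [0.0, -0.032, 1.0, -0.0]
contact_force: [-1.0, -1.3, -0.9]
gripper_width: 0.576
grasp_force: 53.2
```

carry_out(
  rows="0 0 -0.5 0; 0 0 0 0",
  claw=49.5,
  force=20,
)

```text
t: 31.15
eef_pos: [0.5978, 0.2084, 0.1328]
tool_rot: [0.0, -0.032, 1.0, -0.0]
contact_force: [-1.3, -1.1, 1.7]
gripper_width: 0.579
grasp_force: 27.4
```

carry_out(
  rows="0 0 -1.5 0; 0 0 -1.5 0; 0 0 -1.5 0; 0 0 -1.5 0; 0 0 0 0",
)

```text
t: 31.78
eef_pos: [0.5975, 0.2087, 0.1264]
tool_rot: [-0.0, -0.032, 0.999, 0.0]
contact_force: [-3.2, 1.1, 1.8]
gripper_width: 0.582
grasp_force: 27.0
```

Run:
```python
from mon import *
c=grab("r5");st(); print(pred(c,REJ)); 
for r in rows(c["img"],334,340,205,440): print(r)
```

```text
t 31.82 pos [0.5976 0.2086 0.1264] yaw 183.6 F [-3.3  0.7  1.2] T [0.23 0.4  0.09] w 0.581 gf 26.9 q7 0.81
[[345.7, 249.6], [294.5, 249.6], [347.4, 242.8], [292.9, 242.8]]
(214, [43, 43, 51], [18, 21, 120])
(217, [18, 21, 120], [28, 35, 215])
(249, [21, 26, 170], [234, 241, 244])
(278, [203, 211, 217], [129, 128, 128])
(304, [136, 134, 135], [215, 214, 215])
(310, [235, 234, 235], [129, 127, 129])
(312, [170, 169, 170], [24, 23, 24])
(346, [18, 17, 17], [144, 143, 144])
(375, [147, 145, 147], [29, 31, 144])
(392, [17, 20, 152], [25, 30, 241])
(427, [26, 31, 243], [30, 27, 47])
```

carry_out(
  rows="0 0 -2 0; 0 0 -2 0; 0 0 -2 0; 0 0 -2 0; 0 0 -2 0; 0 0 -2 0; 0 0 -2 0; 0 0 -2 0; 0 0 -2 0; 0 0 -2 0",
)

```text
t: 33.08
eef_pos: [0.5977, 0.2083, 0.1064]
tool_rot: [-0.0, -0.032, 1.0, -0.0]
contact_force: [-4.8, -0.1, 1.7]
gripper_width: 0.582
grasp_force: 27.9
```

Run:
```python
from mon import *
c=grab("r6");st(); print(pred(c,REJ)); 
for r in rows(c["img"],334,340,205,440): print(r)
```

```text
t 33.12 pos [0.5977 0.2082 0.1062] yaw 183.6 F [-5.1  1.1  1.4] T [0.14 0.59 0.06] w 0.582 gf 27.9 q7 0.8
[[348.9, 260.7], [292.9, 260.8], [351.0, 254.0], [291.0, 254.1]]
(220, [42, 41, 50], [17, 20, 114])
(223, [17, 20, 114], [27, 32, 203])
(254, [27, 32, 202], [22, 26, 159])
(256, [23, 28, 174], [16, 19, 108])
(260, [16, 17, 108], [145, 155, 167])
(285, [163, 173, 180], [126, 124, 125])
(295, [127, 125, 126], [203, 201, 202])
(303, [240, 238, 240], [39, 37, 40])
(339, [28, 26, 27], [152, 151, 151])
(373, [145, 144, 152], [18, 21, 157])
(401, [19, 22, 156], [31, 34, 241])
(427, [28, 34, 242], [30, 27, 46])
```

Run:
```python
from mon import *
pitch(pickle.load(open("r6.pkl","rb")),REJ,285,295,373)
```

```text
driver x,z mm [72.5 14.7] tilt rel rail deg -17.6 res [ 0.  0. -0.]
```

carry_out(
  rows="0 0 -2 0; 0 0 -2 0; 0 0 -2 0; 0 0 -2 0; 0 0 -2 0; 0 0 -2 0; 0 0 -2 0; 0 0 -2 0; 0 0 0 0",
)

```text
t: 34.25
eef_pos: [0.5976, 0.2081, 0.0904]
tool_rot: [-0.0, -0.031, 1.0, -0.0]
contact_force: [0.5, 0.0, 1.2]
gripper_width: 0.577
grasp_force: 28.9
```

Run:
```python
from mon import *
c=grab("r7");st(); print(pred(c,REJ)); 
for r in rows(c["img"],334,340,205,440): print(r)
s,u,v,w=railpts(REJ)
for X in(.058,.061,.064): o=s+X*u; print(X,proj(c,[o-.055*u,o-.055*u+.032*w,o-.025*u+.032*w])[:,1].round(1))
```

```text
t 34.3 pos [0.5976 0.2081 0.0903] yaw 183.6 F [ 0.1 -0.3 -0.3] T [ 0.03 -0.18  0.  ] w 0.58 gf 28.9 q7 0.79
[[351.6, 271.8], [291.1, 271.8], [354.1, 265.3], [288.8, 265.4]]
(226, [42, 42, 51], [17, 20, 115])
(230, [18, 22, 124], [29, 35, 214])
(257, [28, 34, 207], [19, 22, 128])
(271, [16, 18, 109], [149, 159, 170])
(293, [157, 157, 159], [227, 226, 227])
(298, [240, 239, 240], [52, 49, 50])
(335, [36, 35, 36], [155, 152, 153])
(370, [158, 156, 157], [33, 35, 170])
(410, [29, 31, 169], [39, 43, 243])
(427, [39, 43, 245], [31, 28, 48])
0.058 [277.4 262.  332. ]
0.061 [283.  268.7 339.4]
0.064 [288.7 275.4 346.9]
```

carry_out(
  rows="0 0 -1.5 0; 0 0 -1.5 0; 0 0 -1.5 0; 0 0 -1.5 0; 0 0 0 0",
)

```text
t: 34.92
eef_pos: [0.5975, 0.2083, 0.0843]
tool_rot: [-0.0, -0.032, 1.0, -0.0]
contact_force: [-0.2, -0.0, 1.8]
gripper_width: 0.583
grasp_force: 29.4
```

carry_out(
  rows="0 0 -1 0; 0 0 -1 0; 0 0 0 0",
)

```text
t: 35.3
eef_pos: [0.5976, 0.2083, 0.0825]
tool_rot: [-0.0, -0.032, 1.0, -0.0]
contact_force: [-0.1, -0.4, 1.3]
gripper_width: 0.579
grasp_force: 29.5
```

Run:
```python
from mon import *
c=grab("r8");st(); print(pred(c,REJ)); 
for r in rows(c["img"],334,340,205,440): print(r)
s,u,v,w=railpts(REJ)
for X in(.061,.064,.067): o=s+X*u; print(X,proj(c,[o-.055*u,o-.055*u+.032*w,o-.025*u+.032*w])[:,1].round(1))
```

```text
t 35.35 pos [0.5976 0.2083 0.0825] yaw 183.6 F [-1.4  0.4  0.9] T [ 0.04 -0.19  0.01] w 0.58 gf 29.5 q7 0.78
[[352.4, 277.9], [289.4, 277.9], [355.1, 271.6], [286.9, 271.7]]
(229, [43, 42, 47], [17, 20, 115])
(233, [17, 20, 118], [27, 33, 205])
(263, [27, 33, 205], [19, 22, 126])
(278, [24, 26, 112], [161, 171, 176])
(290, [165, 174, 182], [162, 161, 163])
(292, [147, 150, 153], [215, 213, 214])
(297, [236, 235, 236], [44, 42, 44])
(333, [25, 24, 24], [146, 145, 145])
(369, [154, 153, 153], [24, 27, 165])
(416, [29, 31, 173], [39, 45, 243])
(427, [38, 44, 242], [31, 28, 47])
0.061 [289.6 276.  350.8]
0.064 [295.6 283.1 358.8]
0.067 [301.6 290.3 366.8]
```

carry_out(
  rows="0 0 -1 0; 0 0 -1 0; 0 0 0 0",
)

```text
t: 35.72
eef_pos: [0.5975, 0.2083, 0.0803]
tool_rot: [-0.0, -0.032, 1.0, -0.0]
contact_force: [-0.3, 0.1, 2.7]
gripper_width: 0.581
grasp_force: 29.6
```

carry_out(
  rows="0 0 -1 0; 0 0 0 0",
)

```text
t: 35.98
eef_pos: [0.5976, 0.2083, 0.0795]
tool_rot: [-0.0, -0.032, 1.0, 0.0]
contact_force: [-0.2, -0.8, 1.5]
gripper_width: 0.575
grasp_force: 29.7
```

carry_out(
  rows="0 0 -1 0; 0 0 -0.7 0; 0 0 0 0",
)

```text
t: 36.35
eef_pos: [0.5978, 0.2083, 0.0785]
tool_rot: [0.0, -0.031, 1.0, -0.0]
contact_force: [-2.8, -1.1, 7.5]
gripper_width: 0.583
grasp_force: 30.2
```

Run:
```python
from mon import *
c=grab("r9");st(); print(pred(c,REJ)); 
print([r[0] for r in rows(c["img"],334,340,205,440)])
s,u,v,w=railpts(REJ)
for X in(.061,.064,.067): o=s+X*u; print(X,proj(c,[o-.055*u,o-.055*u+.032*w,o-.025*u+.032*w])[:,1].round(1))
```

```text
t 36.4 pos [0.5978 0.2084 0.0786] yaw 183.6 F [-2.6 -1.7  7.9] T [-0.23  0.09  0.05] w 0.582 gf 30.2 q7 0.78
[[353.1, 280.8], [288.7, 280.8], [355.9, 274.7], [286.1, 274.7]]
[228, 230, 234, 271, 281, 290, 292, 297, 333, 369, 418, 427]
0.061 [292.8 279.5 356.7]
0.064 [298.9 286.9 364.8]
0.067 [305.1 294.3 373.1]
```

Flat at x≈65.5 mm with the rail unmoved (281 vs 280.8). I'll slide it down the slope.

carry_out(
  rows="0 0 0.8 0; -1.2 -0.1 -0.9 0; -1.2 -0.1 -0.9 0; -1.2 -0.1 -0.9 0; -1.2 -0.1 -0.9 0; -1.2 -0.1 -0.9 0; 0 0 0 0",
  claw=49,
  force=60,
)

```text
t: 37.28
eef_pos: [0.5914, 0.2078, 0.074]
tool_rot: [-0.0, -0.032, 1.0, -0.0]
contact_force: [-0.5, 0.2, 2.7]
gripper_width: 0.578
grasp_force: 31.3
```

```bash
cat > push.py <<'E'
from mon import *
import sys
c=grab(sys.argv[1]);o=st(); print(pred(c,REJ)); F=o["contact_force"]
print([r[0] for r in rows(c["img"],334,340,205,440)])
s,u,v,w=railpts(REJ); print("F.u,w",(F@u).round(1),(F@w).round(1))
for X in(.055,.058,.061): o=s+X*u; print(X,proj(c,[o-.055*u,o-.055*u+.032*w,o-.025*u+.032*w])[:,1].round(1))
E
python3 push.py r10
```

```text
t 37.33 pos [0.5913 0.2078 0.074 ] yaw 183.6 F [-2.1 -0.1  2.1] T [ 0.05 -0.06 -0.01] w 0.577 gf 31.3 q7 0.77
[[353.8, 296.6], [288.6, 296.6], [356.7, 291.6], [286.0, 291.7]]
[242, 247, 267, 290, 297, 333, 369, 420, 427]
F.u,w -0.4 2.9
0.055 [296.6 284.  361.6]
0.058 [302.7 291.4 369.8]
0.061 [308.9 298.9 378.1]
```

carry_out(
  rows="-0.8 -0.05 -0.6 0; -0.8 -0.05 -0.6 0; -0.8 -0.05 -0.6 0; 0 0 0 0",
)

```text
t: 37.83
eef_pos: [0.5895, 0.2078, 0.0726]
tool_rot: [0.0, -0.031, 1.0, 0.0]
contact_force: [0.1, 0.6, 4.1]
gripper_width: 0.58
grasp_force: 31.6
```

carry_out(
  rows="-0.8 -0.05 -0.5 0; -0.8 -0.05 -0.5 0; 0 0 0 0",
)

```text
t: 38.2
eef_pos: [0.5896, 0.2078, 0.0726]
tool_rot: [0.002, -0.031, 1.0, 0.0]
contact_force: [1.7, -0.6, 8.1]
gripper_width: 0.576
grasp_force: 31.9
```

```bash
python3 push.py r11
```

```text
t 38.25 pos [0.5896 0.2078 0.0726] yaw 183.6 F [ 2.4 -0.4  8.2] T [-0.17 -0.51  0.12] w 0.579 gf 31.9 q7 0.76
[[353.8, 301.0], [288.3, 301.1], [356.7, 296.6], [285.6, 296.7]]
[245, 250, 270, 290, 297, 333, 369, 419, 427]
F.u,w 6.7 5.2
0.055 [301.1 289.8 368.1]
0.058 [307.3 297.2 376.4]
0.061 [313.5 304.8 384.7]
```

carry_out(
  rows="-1 -0.05 -0.4 0; -1 -0.05 -0.4 0; -0.8 -0.05 -0.2 0; 0 0 0 0; 0 0 0 0; 0 0 0 0",
)

```text
t: 39.0
eef_pos: [0.5895, 0.2078, 0.0726]
tool_rot: [0.004, -0.031, 1.0, 0.001]
contact_force: [7.8, -0.8, 8.1]
gripper_width: 0.579
grasp_force: 31.9
```

```bash
python3 push.py r12
```

```text
t 39.05 pos [0.5896 0.2078 0.0726] yaw 183.5 F [ 7.4 -0.6  8.3] T [-0.08 -1.62  0.1 ] w 0.582 gf 31.9 q7 0.76
[[353.8, 300.9], [288.3, 301.1], [356.7, 296.7], [285.6, 296.9]]
[242, 244, 249, 271, 291, 297, 333, 369, 413, 427]
F.u,w 10.8 2.4
0.055 [301.1 290.1 368.5]
0.058 [307.3 297.6 376.7]
0.061 [313.5 305.2 385.1]
```

carry_out(
  rows="-0.8 -0.05 -0.2 0; 0 0 0 0; 0 0 0 0",
)

```text
t: 39.42
eef_pos: [0.5895, 0.2078, 0.0726]
tool_rot: [0.005, -0.031, 1.0, 0.001]
contact_force: [9.9, -0.1, 7.9]
gripper_width: 0.582
grasp_force: 31.9
```

carry_out(
  rows="1.3 0.1 0.6 0; 1.3 0.1 0.7 0; 1 0.05 0.5 0; 0 0 0 0",
)

```text
t: 39.92
eef_pos: [0.5896, 0.2078, 0.0726]
tool_rot: [0.002, -0.031, 1.0, 0.0]
contact_force: [6.4, -0.6, 3.6]
gripper_width: 0.583
grasp_force: 31.4
```

carry_out(
  rows="0 0 0 0; 0 0 0 0; 0 0 0 0",
  claw=58,
)

```text
t: 40.3
eef_pos: [0.5867, 0.2074, 0.0713]
tool_rot: [-0.001, -0.032, 0.999, -0.0]
contact_force: [-0.4, -0.2, -0.3]
gripper_width: 0.679
grasp_force: 0.0
```

carry_out(
  rows="0 0 20 0; 0 0 40 0; 0 0 60 0; 0 0 60 0; -20 -40 50 -1; -10 -50 0 -1; -10 -50 0 0; 0 0 0 0; 0 0 0 0",
  claw=85,
)

```text
t: 41.42
eef_pos: [0.549, 0.0712, 0.2997]
tool_rot: [0.001, -0.014, 1.0, 0.0]
contact_force: [0.4, 0.3, 0.7]
gripper_width: 0.995
grasp_force: 0.0
```

Run:
```python
from mon import *
c=grab("f1");st(); im=c["img"]
tag=(im.max(2)>160)&((im.min(2)>200)|((im.max(2).astype(int)-im.min(2))>90)&(im[:,:,0]<90)&(im.max(2)>225)|(im.min(2)>200))
tag=(im.max(2)>160)&((im.min(2)>200)|((im.max(2).astype(int)-im.min(2))>90))
white_=(im.min(2)>200).astype(np.uint8)
for n,X in(("red",REJ),("green",PASS)):
    s,u,v,w=railpts(X)
    def pts(p):
        a=np.cos(p[2])*u+np.sin(p[2])*v; b=-np.sin(p[2])*u+np.cos(p[2])*v; o=s+p[0]*u+p[1]*v
        return proj(c,[o+i*.055*a+j*.025*b+.032*w for i,j in((-1,-1),(1,-1),(1,1),(-1,1))])
    e=pts([.055,0,0]); print(n,"exp",e.round(1).tolist())
    m=np.zeros(im.shape[:2],np.uint8); cv2.fillConvexPoly(m,(e.mean(0)+(e-e.mean(0))*1.12).round().astype(int),1)
    t=(white_ if n=="red" else tag.astype(np.uint8))&m
    t=cv2.morphologyEx(t,cv2.MORPH_CLOSE,np.ones((31,31)))
    try:
        q=match(quad(im,t,tuple(e.mean(0).astype(int))),e); r=least_squares(lambda p:(pts(p)-q).ravel(),[.055,0,0],x_scale=[.01,.01,.1]); print(r.x.round(4),r.fun.round(1))
    except Exception as ex: print(ex)
```

```text
t 41.48 pos [0.549  0.072  0.2995] yaw 181.7 F [0.5 0.8 0.4] T [0.06 0.01 0.02] w 0.997 gf 0.0 q7 1.14
red exp [[423.7, 234.2], [436.2, 341.0], [486.3, 338.7], [470.0, 232.7]]
seed
green exp [[71.5, 234.8], [38.6, 337.0], [84.7, 348.4], [116.1, 245.2]]
[0.0565 0.0001 0.0051] [ 0.9 -1.8 -1.1  2.6 -0.1  0.4  0.3 -1.4]
```

Run:
```python
from mon import *
c=pickle.load(open("f1.pkl","rb")); im=c["img"]; s,u,v,w=railpts(REJ)
def pts(p):
    a=np.cos(p[2])*u+np.sin(p[2])*v; b=-np.sin(p[2])*u+np.cos(p[2])*v; o=s+p[0]*u+p[1]*v
    return proj(c,[o+i*.055*a+j*.025*b+.032*w for i,j in((-1,-1),(1,-1),(1,1),(-1,1))])
e=pts([.055,0,0]); m=np.zeros(im.shape[:2],np.uint8); cv2.fillConvexPoly(m,(e.mean(0)+(e-e.mean(0))*1.15).round().astype(int),1)
print("col",[int(x) for x in im[225:350:5,430].min(1)],[int(x) for x in im[290,415:495:4].min(1)])
for th in(130,160,185):
    t=((im.min(2)>th).astype(np.uint8))&m; ct=cv2.convexHull(cv2.findNonZero(t)); t=np.zeros_like(t); cv2.fillConvexPoly(t,ct,1)
    q=match(quad(im,t,tuple(e.mean(0).astype(int))),e); r=least_squares(lambda p:(pts(p)-q).ravel(),[.055,0,0],x_scale=[.01,.01,.1]); print(th,r.x.round(4),r.fun.round(1))
print([(np.round(r["centre"]),round(r["confidence"],2)) for r in place_of("wrist","red_driver")], proj(c,[s+.055*u]))
```

```text
col [39, 29, 243, 106, 166, 253, 253, 253, 253, 253, 251, 246, 234, 210, 180, 163, 154, 154, 129, 30, 27, 29, 27, 28, 29] [41, 39, 150, 157, 242, 253, 36, 35, 32, 32, 29, 27, 28, 28, 33, 245, 126, 74, 74, 74]Traceback (most recent call last):
  File "<stdin>", line 10, in <module>
  File "fit.py", line 16, in quad
    q=cv2.fitLine(P[sel].astype(np.float32),cv2.DIST_HUBER,0,.01,.01).ravel(); L.append(np.cross([q[2],q[3],1],[q[2]+q[0],q[3]+q[1],1]))
      ~~~~~~~~~~~^^^^^^^^^^^^^^^^^^^^^^^^^^^^^^^^^^^^^^^^^^^^^^^^^^^^
cv2.error: OpenCV(4.12.0) /io/opencv/modules/imgproc/src/linefit.cpp:50: error: (-215:Assertion failed) count > 0 in function 'fitLine2D_wods'
```

Run:
```python
from mon import *
c=pickle.load(open("f1.pkl","rb")); im=c["img"]; s,u,v,w=railpts(REJ)
def pts(p):
    a=np.cos(p[2])*u+np.sin(p[2])*v; b=-np.sin(p[2])*u+np.cos(p[2])*v; o=s+p[0]*u+p[1]*v
    return proj(c,[o+i*.025*a+j*.018*b+.032*w for i,j in((-1,-1),(1,-1),(1,1),(-1,1))])
e=pts([.055,0,0]); m=np.zeros(im.shape[:2],np.uint8); cv2.fillConvexPoly(m,(e.mean(0)+(e-e.mean(0))*1.25).round().astype(int),1)
t=((im[:,:,2]>110)&(im[:,:,1]<90)).astype(np.uint8)&m
q=match(quad(im,t,tuple(e.mean(0).astype(int))),e); r=least_squares(lambda p:(pts(p)-q).ravel(),[.055,0,0],x_scale=[.01,.01,.1]); print(r.x.round(4),r.fun.round(1))
st()
```

```text
[0.0545 0.0001 0.0031] [-1.5 -1.5 -1.   1.1  1.5  1.2  0.9 -1. ]
t 41.48 pos [0.549  0.072  0.2995] yaw 181.7 F [0.5 0.8 0.4] T [0.06 0.01 0.02] w 0.997 gf 0.0 q7 1.14
```

Both drivers are home: red at x 54.5, y 0.1 mm and green at x 56.5, y 0.1 mm. The robot is clear, so I'll hand in.

```bash
python3 -c "
from station import *
print(hand_in())"
```

```text
the job is handed in; nothing more can be done
None
```

The green and red drivers lie flat on their own rests, each pressed against its end stop with about 11–13 N along the slope before release; neither rail's tilt shifted in the images up to the push, I never touched the yellow driver, and the job was handed in at about 41 s with no verdict returned.

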